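Top up the leaning wafer dispenser

ROBOT

A 6-joint arm with a two-finger parallel gripper is mounted at the origin on a cart in front of the work surface, level with it; the furniture and walls round the work are solid. World frame = base frame: x ahead of the robot, y to its left, z up, the work surface at z = 0. Lengths are in m, angles in rad, forces in N, time in s.
With the tool pointing down it reaches from about 0.3 to 0.85 m from the base axis. Payload 5.4 kg.
Tool frame: the origin (TCP) lies on the centre line of the jaws, within the pads' length; the fingertips stand 14 mm ahead of it and the grasp point (between the pads) lies 5 mm behind it; y points along the fingers, z is the direction in which the jaws open and shut, and the axes are right-handed (so a half turn about y gives the same grasp; the last joint's range is limited). The gripper opens to 85 mm and grips with 20 to 120 N. Pads are 22 mm wide; open, the fingers measure 114 mm over their backs; the gripper's body (76 mm by 85 mm) begins 54 mm behind the grasp point. The pads swing forward as they close: fully open they stand 13 mm farther back than shut.
Start: joints at [-1.431, 0.158, 1.597, -0, 1.386, -0.21], TCP at [0.197, -0.54, 0.245] pointing down, gripper open.
Joint ranges: [-2.91, 2.91], [-0.94, 2.29], [0.18, 2.7], [-1.29, 4.43], [0.17, 2.64], [-3, 3]. Speed limits (rad/s): [2.57, 2.57, 3.14, 3.14, 3.14, 3.14].

INTERFACE

Orientations are given as a unit quaternion [w, x, y, z].
In Python, from workcell import telemetry, vision, hand_in gives the robot as it stands.
- The arm moves only by the tool apply_moves, never from a script. Its arguments are lists of equal length, an entry for each row: "claw": the finger opening in m, from 0 to 0.0854; "dp": the shift along the world's x, y, z in m, a list of three; "rotation": the turn, a rotation vector about the world's x, y, z in degrees, a list of three. A call has 1 to 5 rows; each row shifts and turns the commanded pose from where the row before left it; what a row does not reach is not made up. A row lasts 1/10 s, in which the tool goes at most 50 mm and 8.59 degrees, less where a joint would pass 70% of its speed; a pose out of reach is approached as far as the arm can. A call is refused whole if a number of a shift passes 0.05 or a number of a turn 8.59, either way. A call with a gripper value outside its range is refused whole. The fingers move at their own pace and stop on an object; the grip force is fixed at half the most. Time passes only in rows, so rows that do not move let the fingers close. It gives the time, the measured TCP pose, the force and the opening at its end, in the units of the state.
- telemetry.sense(): the state, without advancing time (a new reading comes with each control period).
- vision.get_image(name): name is "side" or "top"; returns (picture, depth): 420x560x3 uint8, red, green, blue; 420x560 float32, m along the optical axis (not along the pixel's ray), 0 where there is no reading.
- vision.camera_info(name): a dict with "fx", "fy", "cx", "cy" (pixels), "camera_from_world" (4x4, takes a point from world to camera coordinates). Camera axes: x right, y up, looking along -z (the intrinsics and any distortion apply to the point x, -y, -z); pixel columns grow to the right and rows downward; lengths in m; the calibration is good to about 2 mm. A picture is of the moment at which its call begins. camera_info takes no time and is no camera call.
- hand_in(): hands the job in, once; it reports no verdict.
The state is a dict: "clock": time; "joint_pos": joint angles; "qvel": joint speeds; "joint_efforts": joint torques, N m; "tcp_pos": TCP position; "eef_rot": TCP orientation; "contact_force": force on the tool from outside, world axes, zero at the start; "ft_torque": the same for the moment, N m; "finger_gap": finger opening in m.
Only numpy, scipy, OpenCV 4.12 (cv2) and the standard library are available. Lean on these libraries where they do the work, as an engineer would, in place of code of your own. Each camera call takes 0.05 s, during which the arm holds its last target.

TASK

Put away the five filled wafers: stack wafers flat on the stop plate in the leaning dispenser tube until the top of the stack lies between the two black fill lines, and lay every wafer that is left over flat in a well of the wooden board, one to a well. Lower the wafers rather than let them fall, leave the dispenser's clamped stop plate as it is set, and do not disturb the other things on the counter.

Things in the scene. Friction and masses are not known exactly. Their poses are not given: they have to be found in the camera images.
- tube: Dispenser tube, bare aluminium, leaning 30 degrees from vertical. Origin: centre of its mouth, about 165 mm above the counter; z along the tube out of the mouth (up, towards the robot's side), x to its upper far side, y level sideways. Inside 66 mm, flared to 76 mm in the top 9 mm; outside 71 mm, lip 82 mm; a 30 mm wide spine under its low (-x) side. Length 118 mm. Fixed.
- slot_left (a point): Point in the slot at the tube's +y side, at the wall, 50 mm below the mouth. The tube is two curved shells (+x and -x); between them are two slots, at +y and -y, 43 mm wide, open at the mouth and down to 100 mm below it, so fingers holding a wafer by its rim can go down with it.
- line_upper (a point): Centre of the upper fill line: a black line round both shells, inside and out, 9 mm below the mouth. The lower fill line is the same, 37 mm below the mouth (28 mm below the upper). The top face of the finished stack must lie between the two.
- dispenser: Foot of the dispenser: steel base plate 120 x 110 mm, 12 mm high, with a 26 x 44 mm block to 56 mm height. Origin: on the counter; the plate reaches from -48 to +72 mm along its x and +-55 mm along y. The tube's mouth is at (-30, 0, 165) mm in its frame. Fixed. Behind it and behind the board stand fixed trays and cup stacks up to 300 mm tall.
- stop_plate (a joint): Height of the stop plate in the tube (m), 0 to 0.027, set differently each time: the first wafer rests on it. Its upper face lies 89 mm below the mouth at 0 and 62 mm below at 0.027, measured along the tube. It is clamped: more than 70 N would be needed to shift it.
- stop_top (a point): Centre of the upper face of the stop plate, a white disc 61 mm across inside the tube.
- board: Wooden serving board, 96 x 268 x 14 mm, fixed on the counter, with three round wells in a row along its y axis. Origin: centre of its underside.
- well_1 (a point): Centre of the floor of the board's first well (towards +y, the robot's left): round, 70 mm diameter, 8 mm deep, floor 6 mm above the counter. Well centres are 86 mm apart.
- well_2 (a point): The same for the middle well, in which wafer_5 lies at the start.
- well_3 (a point): The same for the last well (towards -y, the robot's right).
- steel_tray: Pressed steel tray, 130 (its x) x 210 (its y) mm, rim 15 mm high, floor 4 mm; fixed on the counter. Origin: centre of its underside.
- wafer_1: Filled round wafer, 62 mm diameter, 22 mm thick, about 60 g, two tan wafer discs with a pale filling; all five are alike, both faces the same. Origin: its centre; z is its axis. Lies flat on the steel tray, under wafer_2.
- wafer_2: Wafer like wafer_1, lying flat on top of wafer_1.
- wafer_3: Wafer like wafer_1, lying flat by itself on the other half of the steel tray.
- wafer_4: Wafer like wafer_1, lying flat on the counter among the marker, the cone and the tray.
- wafer_5: Wafer like wafer_1, lying flat in the middle well of the board at the start.
- marker: Whiteboard marker lying on the counter, 20 x 154 (its y) x 20 mm; origin: centre of its underside. Loose; leave alone.
- cone_lying: Orange cone sleeve lying on its side, 39 x 104 (its y) x 39 mm; origin: centre of its underside. Loose; leave alone.
- tape_roll: Roll of tape lying flat, 52 mm diameter, 18 mm high; origin: centre of its underside. Loose; leave alone.
- salt_mill: Shaker with a grey top, 44 mm diameter, 90 mm high, standing; origin: centre of its underside. Loose; leave alone.
- sauce_mango: Yellow squeeze bottle, 52 mm diameter, 178 mm high, standing at the left rear; origin: centre of its underside. Loose; leave alone.
- sauce_berry: Dark red squeeze bottle, same size, same cluster. Loose; leave alone.
- sauce_milk: Cream-white squeeze bottle, same size, same cluster. Loose; leave alone.
Mind the look-alikes: they are no part of the job. What is shaped like the wafer_1 but green is not meant.

How it is judged:
At the end, for the whole second after the job is handed in: Each wafer at rest: in the tube (6 mm from its axis, square within 7 degrees) or flat on a well's floor (centre within 6 mm), one a well; the stack stands on the stop plate, its top between the fill lines (2.5 mm tolerance), none higher (((x of wafer_1 in the frame of tube between -0.006 and 0.006 m and y of wafer_1 in the frame of tube between -0.006 and 0.006 m and z of wafer_1 in the frame of tube between -0.096 and -0.0175 m and angle between the z axis of wafer_1 and the z axis of tube, either way round below 0.12 rad) or ((horizontal distance between wafer_1 and well_1 below 0.006 m or horizontal distance between wafer_1 and well_2 below 0.006 m or horizontal distance between wafer_1 and well_3 below 0.006 m) and z of wafer_1 in the frame of board between 0.014 and 0.0195 m and angle between the z axis of wafer_1 and the z axis of board, either way round below 0.08 rad)) and ((x of wafer_2 in the frame of tube between -0.006 and 0.006 m and y of wafer_2 in the frame of tube between -0.006 and 0.006 m and z of wafer_2 in the frame of tube between -0.096 and -0.0175 m and angle between the z axis of wafer_2 and the z axis of tube, either way round below 0.12 rad) or ((horizontal distance between wafer_2 and well_1 below 0.006 m or horizontal distance between wafer_2 and well_2 below 0.006 m or horizontal distance between wafer_2 and well_3 below 0.006 m) and z of wafer_2 in the frame of board between 0.014 and 0.0195 m and angle between the z axis of wafer_2 and the z axis of board, either way round below 0.08 rad)) and ((x of wafer_3 in the frame of tube between -0.006 and 0.006 m and y of wafer_3 in the frame of tube between -0.006 and 0.006 m and z of wafer_3 in the frame of tube between -0.096 and -0.0175 m and angle between the z axis of wafer_3 and the z axis of tube, either way round below 0.12 rad) or ((horizontal distance between wafer_3 and well_1 below 0.006 m or horizontal distance between wafer_3 and well_2 below 0.006 m or horizontal distance between wafer_3 and well_3 below 0.006 m) and z of wafer_3 in the frame of board between 0.014 and 0.0195 m and angle between the z axis of wafer_3 and the z axis of board, either way round below 0.08 rad)) and ((x of wafer_4 in the frame of tube between -0.006 and 0.006 m and y of wafer_4 in the frame of tube between -0.006 and 0.006 m and z of wafer_4 in the frame of tube between -0.096 and -0.0175 m and angle between the z axis of wafer_4 and the z axis of tube, either way round below 0.12 rad) or ((horizontal distance between wafer_4 and well_1 below 0.006 m or horizontal distance between wafer_4 and well_2 below 0.006 m or horizontal distance between wafer_4 and well_3 below 0.006 m) and z of wafer_4 in the frame of board between 0.014 and 0.0195 m and angle between the z axis of wafer_4 and the z axis of board, either way round below 0.08 rad)) and ((x of wafer_5 in the frame of tube between -0.006 and 0.006 m and y of wafer_5 in the frame of tube between -0.006 and 0.006 m and z of wafer_5 in the frame of tube between -0.096 and -0.0175 m and angle between the z axis of wafer_5 and the z axis of tube, either way round below 0.12 rad) or ((horizontal distance between wafer_5 and well_1 below 0.006 m or horizontal distance between wafer_5 and well_2 below 0.006 m or horizontal distance between wafer_5 and well_3 below 0.006 m) and z of wafer_5 in the frame of board between 0.014 and 0.0195 m and angle between the z axis of wafer_5 and the z axis of board, either way round below 0.08 rad)) and ((x of wafer_1 in the frame of tube between -0.006 and 0.006 m and y of wafer_1 in the frame of tube between -0.006 and 0.006 m and z of wafer_1 in the frame of tube between -0.0505 and -0.0175 m and angle between the z axis of wafer_1 and the z axis of tube, either way round below 0.12 rad) or (x of wafer_2 in the frame of tube between -0.006 and 0.006 m and y of wafer_2 in the frame of tube between -0.006 and 0.006 m and z of wafer_2 in the frame of tube between -0.0505 and -0.0175 m and angle between the z axis of wafer_2 and the z axis of tube, either way round below 0.12 rad) or (x of wafer_3 in the frame of tube between -0.006 and 0.006 m and y of wafer_3 in the frame of tube between -0.006 and 0.006 m and z of wafer_3 in the frame of tube between -0.0505 and -0.0175 m and angle between the z axis of wafer_3 and the z axis of tube, either way round below 0.12 rad) or (x of wafer_4 in the frame of tube between -0.006 and 0.006 m and y of wafer_4 in the frame of tube between -0.006 and 0.006 m and z of wafer_4 in the frame of tube between -0.0505 and -0.0175 m and angle between the z axis of wafer_4 and the z axis of tube, either way round below 0.12 rad) or (x of wafer_5 in the frame of tube between -0.006 and 0.006 m and y of wafer_5 in the frame of tube between -0.006 and 0.006 m and z of wafer_5 in the frame of tube between -0.0505 and -0.0175 m and angle between the z axis of wafer_5 and the z axis of tube, either way round below 0.12 rad)) and (distance between wafer_1 and stop_top between 0.006 and 0.0145 m or distance between wafer_2 and stop_top between 0.006 and 0.0145 m or distance between wafer_3 and stop_top between 0.006 and 0.0145 m or distance between wafer_4 and stop_top between 0.006 and 0.0145 m or distance between wafer_5 and stop_top between 0.006 and 0.0145 m) and linear speed of each of wafer_1, wafer_2, wafer_3, wafer_4, wafer_5 below 0.02 m/s); the robot touches nothing.
It fails at once if a wafer falls: it moves faster than 0.7 m/s without being touched by the fingers ((linear speed of wafer_1 above 0.7 m/s and contact force between the fingers and wafer_1 below 0.05 N) or (linear speed of wafer_2 above 0.7 m/s and contact force between the fingers and wafer_2 below 0.05 N) or (linear speed of wafer_3 above 0.7 m/s and contact force between the fingers and wafer_3 below 0.05 N) or (linear speed of wafer_4 above 0.7 m/s and contact force between the fingers and wafer_4 below 0.05 N) or (linear speed of wafer_5 above 0.7 m/s and contact force between the fingers and wafer_5 below 0.05 N)).
It fails at once if the stop plate is shifted by more than 4 mm along the tube (distance of stop_top from where it was at the start of the episode above 0.004 m).
It fails at once if a sauce bottle, the mill, the cone, the marker or the tape is moved by more than 25 mm (distance of any of sauce_mango, sauce_berry, sauce_milk, salt_mill, cone_lying, marker, tape_roll from where it was at the start of the episode above 0.025 m).
It fails at once if a sauce bottle or the mill is tipped by more than 30 degrees (angle between any of sauce_mango, sauce_berry, sauce_milk, salt_mill's own z axis and vertical above 0.52 rad).
It also fails if it takes over 72 s, if anything falls off the work surface, if the arm or the gripper's body presses on something with over 40 N, if the wrist force passes 120 N, or if a joint passes its speed limit or range.

## Working session

There is one attempt and no reset: what is moved stays moved. The work goes in short steps, Python scripts to look and compute and a tool call to move; the robot and the scene stay as the last step left them, time stands still between calls to the robot, and variables do not carry over. Pictures are saved under pics/ and viewed, and the job is handed in when it is done.

Besides the shell and the picture viewer there is one more tool, called after "Request:" as a command line: name --argument value ..., lists and objects as JSON in quotes. apply_moves: Moves the arm, as the interface text tells. Its arguments: {"type":"object","properties":{"claw":{"type":"array"},"dp":{"type":"array"},"rotation":{"type":"array"}},"required":["claw","dp","rotation"]}

```bash
ls; mkdir -p pics; python3 - <<'E'
from workcell import telemetry, vision
import cv2,numpy as np
print(telemetry.sense())
for n in ("side","top"):
    im,d=vision.get_image(n); np.savez(f"{n}0.npz",im=im,d=d)
    cv2.imwrite(f"pics/{n}0.png",cv2.cvtColor(im,cv2.COLOR_RGB2BGR))
    print(n,vision.camera_info(n))
E
```

```text
pics
{'clock': 0.0, 'joint_pos': array([-1.43113320e+00,  1.59044863e-01,  1.59822183e+00,  3.29243388e-05,
        1.38621406e+00, -2.10118562e-01]), 'qvel': array([-0.00143851, -0.000159  ,  0.00101038,  0.00161408, -0.00154728,
        0.00025021]), 'joint_efforts': array([-1.63845732e-03, -3.96006346e+01, -3.31428730e+01, -4.07028601e-04,
        8.34882259e-03, -3.40589018e-06]), 'tcp_pos': array([ 0.19694625, -0.53961209,  0.24432444]), 'eef_rot': array([ 0.12306981, -0.12299992,  0.69698704, -0.69565358]), 'contact_force': array([-0.72456866, -0.28213664,  0.58477068]), 'ft_torque': array([-0.00620599, -0.01200319, -0.01787663]), 'finger_gap': 0.08562744250875587}
side {'fx': 414.36683045709714, 'fy': 414.36683045709714, 'cx': 275.70484301585526, 'cy': 207.33917191989468, 'camera_from_world': array([[-0.99238328, -0.12316722,  0.00229289,  0.50072698],
       [ 0.06252599, -0.48757291,  0.87084049, -0.18337336],
       [-0.10614105,  0.86435091,  0.49156036, -0.96289586],
       [ 0.        ,  0.        ,  0.        ,  1.        ]])}
top {'fx': 482.0154474309264, 'fy': 482.0154474309264, 'cx': 287.7841060172205, 'cy': 213.28838075772933, 'camera_from_world': array([[-0.01057948, -0.99976142,  0.01910959, -0.06480036],
       [ 0.99151197, -0.00801177,  0.12976831, -0.52909247],
       [-0.12958425,  0.02032027,  0.99136018, -1.29391344],
       [ 0.        ,  0.        ,  0.        ,  1.        ]])}
```

View pics/side0.png

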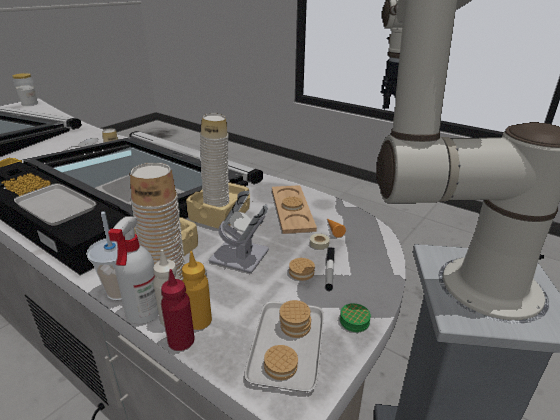

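View pics/top0.png

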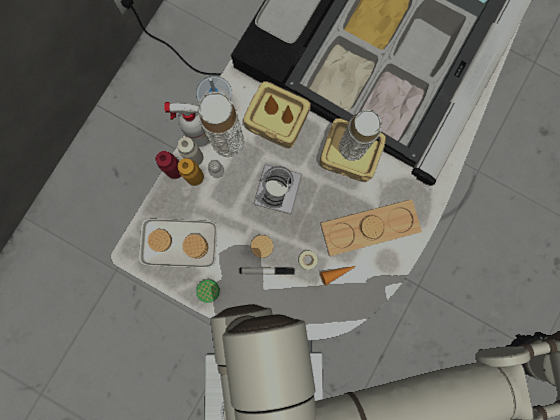

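```bash
cat > h.py <<'E'
import numpy as np, cv2
from workcell import telemetry, vision
def ray(n,u,v):
    c=vision.camera_info(n); M=c["camera_from_world"]; R=M[:3,:3];t=M[:3,3]
    d=np.array([(u-c["cx"])/c["fx"],-(v-c["cy"])/c["fy"],-1.0])
    return -R.T@t, R.T@d
def onz(n,u,v,z):
    o,d=ray(n,u,v); return o+d*(z-o[2])/d[2]
def pt(n,u,v,dep):
    o,d=ray(n,u,v); return o+d*dep
def proj(n,P):
    c=vision.camera_info(n); M=c["camera_from_world"]; P=np.atleast_2d(P)
    q=P@M[:3,:3].T+M[:3,3]
    return np.c_[c["cx"]+c["fx"]*q[:,0]/-q[:,2], c["cy"]+c["fy"]*q[:,1]/q[:,2]]
def cloud(n,d):
    v,u=np.mgrid[0:420,0:560]; o,_=ray(n,0,0)
    c=vision.camera_info(n); M=c["camera_from_world"];R=M[:3,:3]
    D=np.stack([(u-c["cx"])/c["fx"],-(v-c["cy"])/c["fy"],-np.ones(u.shape)],-1)
    return o+ (D*d[...,None])@R
def two(p,q):  # triangulate side px p, top px q
    o1,d1=ray("side",*p);o2,d2=ray("top",*q)
    A=np.c_[d1,-d2]; s=np.linalg.lstsq(A,o2-o1,rcond=None)[0]
    a=o1+d1*s[0];b=o2+d2*s[1]; return (a+b)/2,np.linalg.norm(a-b)
def snap(tag):
    r={}
    for n in ("side","top"):
        im,d=vision.get_image(n); np.savez(f"{n}_{tag}.npz",im=im,d=d)
        cv2.imwrite(f"pics/{n}_{tag}.png",cv2.cvtColor(im,cv2.COLOR_RGB2BGR)); r[n]=(im,d)
    return r
def crop(n,tag,x0,y0,x1,y1,s,out):
    im=np.load(f"{n}_{tag}.npz")["im"][y0:y1,x0:x1]
    im=cv2.resize(im,None,fx=s,fy=s,interpolation=cv2.INTER_CUBIC)
    cv2.imwrite(f"pics/{out}.png",cv2.cvtColor(im,cv2.COLOR_RGB2BGR))
E
cp side0.npz side_0.npz; cp top0.npz top_0.npz
python3 - <<'E'
from h import *
crop("top","0",120,150,440,310,2.5,"t0a")
crop("top","0",240,150,310,220,8,"t0b")
crop("side","0",190,180,290,280,6,"s0b")
for n in("top","side"):
    P=cloud(n,np.load(f"{n}_0.npz")["d"])
    np.save(f"{n}_c0.npy",P)
    px={"top":[(230,255),(159,239),(195,244),(262,244),(372,227),(290,240),(206,290)],"side":[(281,358),(295,312),(302,267),(291,202),(270,300)]}[n]
    for u,v in px: print(n,u,v,P[v,u].round(3))
E
```

```text
top 230 255 [ 0.417  0.092 -0.003]
top 159 239 [0.462 0.285 0.022]
top 195 244 [0.445 0.182 0.046]
top 262 244 [0.446 0.002 0.017]
top 372 227 [ 0.489 -0.303  0.027]
top 290 240 [ 0.457 -0.076 -0.002]
top 206 290 [0.322 0.155 0.019]
side 281 358 [0.459 0.287 0.025]
side 295 312 [0.442 0.19  0.047]
side 302 267 [0.44  0.01  0.021]
side 291 202 [ 0.495 -0.295  0.028]
side 270 300 [0.504 0.111 0.   ]
```

View pics/t0a.png

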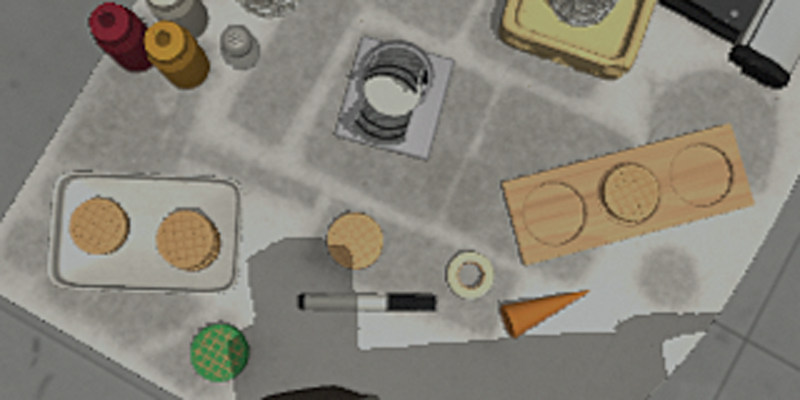

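View pics/t0b.png

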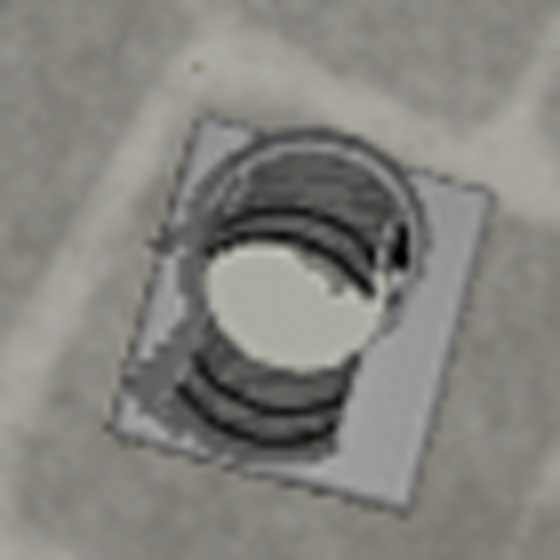

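View pics/s0b.png

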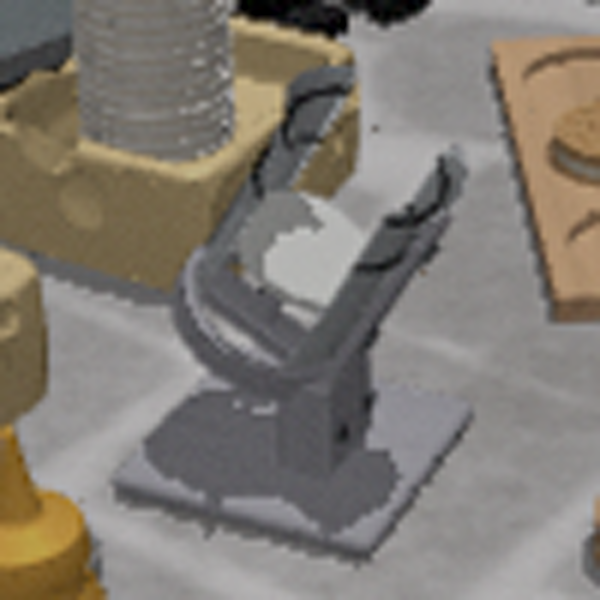

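```bash
cat > m.py <<'E'
from h import *
def wafer(n,P,xy,z,r=0.045,tol=0.006):
    m=(np.hypot(P[...,0]-xy[0],P[...,1]-xy[1])<r)&(abs(P[...,2]-z)<tol)
    Q=P[m]; h=cv2.minEnclosingCircle(Q[:,:2].astype(np.float32)*1000)
    v,u=np.nonzero(m); mk=m.astype(np.uint8)
    cs,_=cv2.findContours(mk,cv2.RETR_EXTERNAL,cv2.CHAIN_APPROX_NONE); c=max(cs,key=cv2.contourArea)
    W=np.array([onz(n,a,b,z) for a,b in c[:,0]])[:,:2]*1000
    # circle LSQ
    A=np.c_[2*W,np.ones(len(W))]; s=np.linalg.lstsq(A,(W**2).sum(1),rcond=None)[0]
    rr=np.sqrt(s[2]+s[0]**2+s[1]**2)
    return dict(n=len(Q),z=np.round(np.median(Q[:,2])*1000,1),cent=(Q[:,:2].mean(0)*1000).round(1),circ=s[:2].round(1),r=rr.round(1))
if __name__=="__main__":
    ws={"w3/1 left":((.46,.286),.026),"stack":((.444,.186),.048),"w4":((.443,.006),.022),"w5":((.492,-.299),.028),"green":((.322,.155),.022)}
    for n in("top","side"):
        P=np.load(f"{n}_c0.npy")
        for k,(xy,z) in ws.items(): print(n,k,wafer(n,P,xy,z))
        # counter height check
        m=(abs(P[...,0]-.5)<.1)&(abs(P[...,1]+.1)<.1)&(abs(P[...,2])<.01); print("counter z",np.median(P[m][:,2]))
        o,_=ray(n,0,0);print("cam",o)
E
python3 m.py
python3 - <<'E'
from h import *
t=np.array([(205,118),(495,190),(405,512),(110,432)])/8.+[240,150]-0.44
W=np.array([onz("top",u,v,.012) for u,v in t]); print(W.round(4))
print([np.linalg.norm(W[i]-W[(i+1)%4]).round(4) for i in range(4)])
# plate points from the side crop: corners (115,490)(365,560)(472,412)
s=np.array([(115,487),(368,553),(472,412)])/6.+[190,180]-0.42
print(np.array([onz("side",u,v,.012) for u,v in s]).round(4))
E
```

```text
top w3/1 left {'n': 396, 'z': np.float64(25.1), 'cent': array([458. , 285.6]), 'circ': array([458. , 285.5]), 'r': np.float64(29.9)}
top stack {'n': 401, 'z': np.float64(47.3), 'cent': array([441.8, 186.3]), 'circ': array([441.9, 186.3]), 'r': np.float64(29.5)}
top w4 {'n': 380, 'z': np.float64(22.5), 'cent': array([439.8,   3.6]), 'circ': array([439.7,   3.7]), 'r': np.float64(29.7)}
top w5 {'n': 384, 'z': np.float64(28.3), 'cent': array([ 490. , -302.4]), 'circ': array([ 490.2, -302.5]), 'r': np.float64(29.9)}
top green {'n': 407, 'z': np.float64(22.0), 'cent': array([318.9, 151.9]), 'circ': array([319.1, 151.9]), 'r': np.float64(29.8)}
counter z 0.0006356147083994568
cam [ 0.35624516 -0.04273119  1.35263201]
side w3/1 left {'n': 792, 'z': np.float64(25.2), 'cent': array([460.1, 289.9]), 'circ': array([460.1, 289.8]), 'r': np.float64(31.1)}
side stack {'n': 603, 'z': np.float64(47.5), 'cent': array([443.9, 190.2]), 'circ': array([443.9, 190. ]), 'r': np.float64(31.7)}
side w4 {'n': 374, 'z': np.float64(22.5), 'cent': array([441.8,   9.2]), 'circ': array([441.9,   8.3]), 'r': np.float64(32.1)}
side w5 {'n': 186, 'z': np.float64(28.4), 'cent': array([ 492.8, -296.6]), 'circ': array([ 492.8, -297.3]), 'r': np.float64(32.1)}
side green {'n': 565, 'z': np.float64(22.4), 'cent': array([321.4, 156.8]), 'circ': array([321.4, 155.9]), 'r': np.float64(31.5)}
counter z 0.0007472065695972585
cam [0.40617591 0.80454517 0.63186226]
[[ 0.6723 -0.0075  0.012 ]
 [ 0.6456 -0.1102  0.012 ]
 [ 0.5307 -0.0769  0.012 ]
 [ 0.5598  0.0264  0.012 ]]
[np.float64(0.1061), np.float64(0.1196), np.float64(0.1073), np.float64(0.1175)]
[[ 0.6713  0.0026  0.012 ]
 [ 0.5602  0.0323  0.012 ]
 [ 0.5326 -0.0691  0.012 ]]
```

```bash
python3 - <<'E'
from h import *
import m
ws={"left":((.46,.286),.026),"stack":((.444,.186),.048),"w4":((.443,.006),.022),"w5":((.492,-.299),.028)}
for n in("top","side"):
    P=np.load(f"{n}_c0.npy")
    for k,(xy,z) in ws.items(): print(n,k,m.wafer(n,P,xy,z,tol=.002))
    im=np.load(f"{n}_0.npz")["im"].astype(int)
    # tube region cloud: white disc
    box=(abs(P[...,0]-.58)<.06)&(abs(P[...,1]+.035)<.06)&(P[...,2]>.07)&(P[...,2]<.125)
    wh=(im.min(-1)>150)&(im.max(-1)-im.min(-1)<30)
    mk=(box&wh).astype(np.uint8)
    k,l,st,c=cv2.connectedComponentsWithStats(mk); i=1+np.argmax(st[1:,4]); mm=l==i
    Q=P[mm]; c0=np.median(Q,0); U,S,V=np.linalg.svd(Q-Q.mean(0),full_matrices=False); nn=V[2]*np.sign(V[2,2])
    print(n,"disc px",mm.sum(),"med",c0.round(4),"mean",Q.mean(0).round(4),"normal",nn.round(3),"lean",np.degrees(np.arccos(nn[2])).round(1),"az",np.degrees(np.arctan2(nn[1],nn[0])).round(1),"resid",S[2]/np.sqrt(len(Q)))
    # plate points
    pm=(abs(P[...,0]-.6)<.1)&(abs(P[...,1]+.045)<.1)&(abs(P[...,2]-.0125)<.004)
    k,l,st,c=cv2.connectedComponentsWithStats(pm.astype(np.uint8)); i=1+np.argmax(st[1:,4]); 
    pts=np.argwhere(l==i)[:,::-1]; W=np.array([onz(n,u,v,.012)[:2] for u,v in pts]).astype(np.float32)*1000
    print("plate minAreaRect",cv2.minAreaRect(W), len(W))
    # board
    bm=(abs(P[...,0]-.5)<.12)&(abs(P[...,1]+.3)<.2)&(abs(P[...,2]-.0145)<.003)
    k,l,st,c=cv2.connectedComponentsWithStats(bm.astype(np.uint8)); i=1+np.argmax(st[1:,4]); 
    pts=np.argwhere(l==i)[:,::-1]; W=np.array([onz(n,u,v,.014)[:2] for u,v in pts]).astype(np.float32)*1000
    print("board minAreaRect",cv2.minAreaRect(W), len(W))
E
```

```text
top left {'n': 192, 'z': np.float64(25.8), 'cent': array([456. , 286.4]), 'circ': array([455.4, 286.8]), 'r': np.float64(22.1)}
top stack {'n': 233, 'z': np.float64(47.5), 'cent': array([440.4, 186.2]), 'circ': array([440.8, 186.3]), 'r': np.float64(24.1)}
top w4 {'n': 201, 'z': np.float64(22.1), 'cent': array([438.9,   5.1]), 'circ': array([439.4,   5.4]), 'r': np.float64(23.8)}
top w5 {'n': 203, 'z': np.float64(27.9), 'cent': array([ 491. , -300.8]), 'circ': array([ 490.3, -301.8]), 'r': np.float64(23.5)}
top disc px 224 med [ 0.5858 -0.0355  0.1052] mean [ 0.586  -0.0371  0.1052] normal [-0.512  0.136  0.848] lean 32.0 az 165.2 resid 0.002399213917425365
plate minAreaRect ((593.9564208984375, -69.01717376708984), (53.960235595703125, 120.29660034179688), 73.4548110961914) 346
board minAreaRect ((490.1106262207031, -301.7844543457031), (95.950439453125, 268.6548767089844), 14.152995109558105) 1306Traceback (most recent call last):
  File "<stdin>", line 6, in <module>
  File "m.py", line 7, in wafer
    W=np.array([onz(n,a,b,z) for a,b in c[:,0]])[:,:2]*1000
                ~~~^^^^^^^^^
  File "h.py", line 8, in onz
    o,d=ray(n,u,v); return o+d*(z-o[2])/d[2]
        ~~~^^^^^^^
  File "h.py", line 4, in ray
    c=vision.camera_info(n); M=c["camera_from_world"]; R=M[:3,:3];t=M[:3,3]
ValueError: time passes only in moves, steps and waits
```

```bash
python3 - <<'E'
from workcell import vision
import pickle
pickle.dump({n:vision.camera_info(n) for n in("top","side")},open("cam.pkl","wb"))
E
sed -i 's/vision.camera_info(n)/CAM[n]/; s/^from workcell.*/&\nimport pickle\nCAM=pickle.load(open("\.\/cam.pkl","rb"))/' h.py
sed -i 's/^from h import/from h import/' m.py
python3 - <<'E'
from h import *
import m
for n in("top","side"):
    P=np.load(f"{n}_c0.npy")
    im=np.load(f"{n}_0.npz")["im"].astype(int)
    box=(abs(P[...,0]-.58)<.06)&(abs(P[...,1]+.035)<.06)&(P[...,2]>.07)&(P[...,2]<.125)
    wh=(im.min(-1)>(150 if n=="top" else 120))&(im.max(-1)-im.min(-1)<30)
    mk=(box&wh).astype(np.uint8)
    k,l,st,c=cv2.connectedComponentsWithStats(mk); i=1+np.argmax(st[1:,4]); mm=l==i
    Q=P[mm]; c0=np.median(Q,0); U,S,V=np.linalg.svd(Q-Q.mean(0),full_matrices=False); nn=V[2]*np.sign(V[2,2])
    print(n,"disc px",mm.sum(),c[i],"mean",Q.mean(0).round(4),"normal",nn.round(3),"lean",np.degrees(np.arccos(nn[2])).round(1),"az",np.degrees(np.arctan2(nn[1],nn[0])).round(1))
    for zz,ctr,hw in((.012,(.6,-.045),.1),(.014,(.49,-.3),.18)):
        pm=(abs(P[...,0]-ctr[0])<hw)&(abs(P[...,1]-ctr[1])<hw)&(abs(P[...,2]-zz)<.0035)
        pm=pm.astype(np.uint8)
        k,l,st,c=cv2.connectedComponentsWithStats(pm)
        keep=np.isin(l,[i for i in range(1,k) if st[i,4]>25])
        pts=np.argwhere(keep)[:,::-1]; W=np.array([onz(n,u,v,zz)[:2] for u,v in pts]).astype(np.float32)*1000
        print("rect",cv2.minAreaRect(W), len(W))
    cv2.imwrite(f"pics/mask_{n}.png",cv2.resize((mm*255+(im.mean(-1)/2)*(~mm)).astype(np.uint8)[150:290,170:310],None,fx=4,fy=4))
E
```

```text
top disc px 224 [275.625      188.20535714] mean [ 0.586  -0.0371  0.1052] normal [-0.512  0.136  0.848] lean 32.0 az 165.2
rect ((601.3613891601562, -41.09247589111328), (109.51929473876953, 119.65704345703125), 74.87088012695312) 516
rect ((483.2280578613281, -274.5728759765625), (96.06119537353516, 324.8636474609375), 14.07306957244873) 1489
side disc px 249 [240.20481928 221.14859438] mean [ 0.5958 -0.0356  0.1096] normal [-0.434  0.103  0.895] lean 26.5 az 166.6
rect ((603.33544921875, -36.81433868408203), (112.58822631835938, 121.13453674316406), 74.91676330566406) 910
rect ((498.132080078125, -307.521728515625), (171.29537963867188, 421.89990234375), 31.532711029052734) 922
```

```bash
cat > plan.py <<'E'
from h import *
from scipy.spatial.transform import Rotation as R
YAW=np.radians(-15.1)
c,s=np.cos(YAW),np.sin(YAW)
dx=np.array([c,s,0]);dy=np.array([-s,c,0]);dz=np.array([0,0,1.])
tz=-.5*dx+np.sqrt(3)/2*dz; tx=np.sqrt(3)/2*dx+.5*dz; ty=dy
def rot(ydir,zdir): return R.from_matrix(np.c_[np.cross(ydir,zdir),ydir,zdir])
def cur():
    s_=telemetry.sense(); q=s_["eef_rot"]; return s_,s_["tcp_pos"],R.from_quat([q[1],q[2],q[3],q[0]])
def go(p,Rt):
    s_,p0,R0=cur()
    # choose nearest half-turn equivalent
    D=[(Rt*R.from_euler('y',a,degrees=True)) for a in(0,180)]
    D=[(d*R0.inv()).as_rotvec(degrees=True) for d in D]
    v=min(D,key=np.linalg.norm)
    print("t",round(s_["clock"],2),"tcp",(p0*1000).round(1),"dp mm",((p-p0)*1000).round(1),"rotvec",v.round(2),"|",np.linalg.norm(v).round(1),"gap",round(s_["finger_gap"],4),"F",s_["contact_force"].round(1),"q",s_["joint_pos"].round(2))
DOWN=rot(-dz,dy); TUBE=rot(-tz,dy)
E
python3 - <<'E'
from plan import *
_,p,r=cur(); print(r.as_matrix().round(3))
go(np.array([.4407,.0058,.12]),DOWN)
E
```

```text
[[-0.939 -0.     0.343]
 [-0.343  0.002 -0.939]
 [-0.    -1.    -0.002]]
t 0.1 tcp [ 196.9 -539.7  244.4] dp mm [ 243.8  545.5 -124.4] rotvec [-1.000e-01  2.000e-02 -3.514e+01] | 35.1 gap 0.0853 F [1.1 0.8 0.5] q [-1.43  0.16  1.6  -0.    1.39 -0.21]
```

Request:
apply_moves --claw '[0.085, 0.085, 0.085, 0.085, 0.085]' --dp '[[0.014, 0.032, 0], [0.014, 0.032, 0], [0.014, 0.032, 0], [0.014, 0.032, 0], [0.014, 0.032, 0]]' --rotation '[[0, 0, 8.5], [0, 0, 8.5], [0, 0, 8.5], [0, 0, 8.5], [0, 0, 8.5]]'

```text
clock: 0.6
tcp_pos: [0.2673, -0.3786, 0.2448]
eef_rot: [0.369, -0.369, 0.604, -0.603]
contact_force: [-0.2, 0.2, 0.4]
finger_gap: 0.0851
```

Request:
apply_moves --claw '[0.085, 0.085, 0.085, 0.085, 0.085]' --dp '[[0.014, 0.032, 0], [0.014, 0.032, 0], [0.014, 0.032, 0], [0.014, 0.032, 0], [0.014, 0.032, 0]]' --rotation '[[0, 0, 8.5], [0, 0, 8.5], [0, 0, 8.5], [0, 0, 8.5], [0, 0, 8.5]]'

```text
clock: 1.1
tcp_pos: [0.3372, -0.2187, 0.245]
eef_rot: [0.562, -0.562, 0.429, -0.429]
contact_force: [0.1, 0.0, -0.1]
finger_gap: 0.085
```

Request:
apply_moves --claw '[0.085, 0.085, 0.085, 0.085, 0.085]' --dp '[[0.014, 0.032, 0], [0.014, 0.032, 0], [0.014, 0.032, 0], [0.014, 0.032, 0], [0.014, 0.032, 0]]' --rotation '[[0, 0, 8.5], [0, 0, 8.5], [0, 0, 8.5], [0, 0, 8.5], [0, 0, 8.5]]'

```text
clock: 1.6
tcp_pos: [0.4072, -0.0586, 0.245]
eef_rot: [-0.68, 0.68, -0.196, 0.195]
contact_force: [1.1, -0.3, 0.0]
finger_gap: 0.085
```

Request:
apply_moves --claw '[0.085, 0.085, 0.085]' --dp '[[0.014, 0.032, -0.03], [0.014, 0.032, -0.03], [0, 0, -0.03]]' --rotation '[[0, 0, 8.5], [0, 0, 8.5], [0, 0, 0]]'

```text
clock: 1.9
tcp_pos: [0.4356, 0.007, 0.1542]
eef_rot: [0.701, -0.701, 0.092, -0.093]
contact_force: [-0.1, -0.7, 0.2]
finger_gap: 0.0848
```

```bash
python3 - <<'E'
from plan import *
go(np.array([.4407,.0058,.12]),DOWN)
E
```

```text
t 1.9 tcp [435.6   7.  154.2] dp mm [  5.1  -1.2 -34.2] rotvec [-0.06  0.04 -0.08] | 0.1 gap 0.0848 F [-0.1 -0.7  0.2] q [-0.26 -0.12  2.07  0.    1.19 -1.57]
```

Request:
apply_moves --claw '[0.085, 0.085, 0.085, 0.085]' --dp '[[0.005, -0.001, -0.034], [0, 0, -0.04], [0, 0, -0.03], [0, 0, 0]]' --rotation '[[0, 0, 0], [0, 0, 0], [0, 0, 0], [0, 0, 0]]'

```text
clock: 2.3
tcp_pos: [0.4358, 0.004, 0.0472]
eef_rot: [0.701, -0.7, 0.099, -0.091]
contact_force: [-1.0, -0.6, -0.1]
finger_gap: 0.0851
```

```bash
python3 - <<'E'
from plan import *
go(np.array([.4407,.0058,.017]),DOWN)
im,d=vision.get_image("side"); np.savez("side_1.npz",im=im,d=d); crop("side","1",230,180,380,300,5,"s1")
E
```

```text
t 2.3 tcp [435.8   4.   47.2] dp mm [  4.9   1.8 -30.2] rotvec [-0.15 -0.57  0.36] | 0.7 gap 0.0851 F [-1.  -0.6 -0.1] q [-0.27  0.08  2.12 -0.    0.95 -1.57]
```

View pics/s1.png

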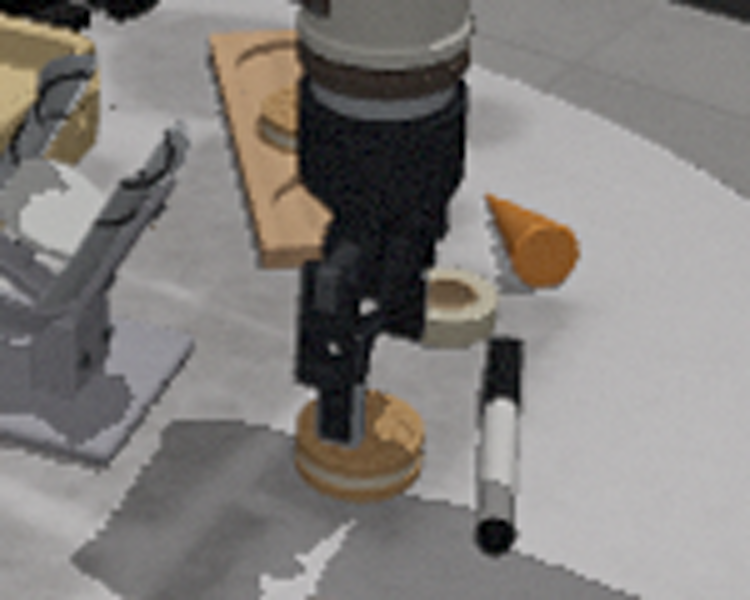

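Request:
apply_moves --claw '[0.085, 0.085, 0.085]' --dp '[[0.005, 0.002, -0.01], [0, 0, -0.02], [0, 0, 0]]' --rotation '[[0, 0, 0], [0, 0, 0], [0, 0, 0]]'

```text
clock: 2.65
tcp_pos: [0.4449, 0.0048, 0.0216]
eef_rot: [0.701, -0.701, 0.095, -0.095]
contact_force: [-0.3, -0.2, 0.1]
finger_gap: 0.0849
```

```bash
python3 - <<'E'
from plan import *
go(np.array([.4407,.0058,.017]),DOWN)
im,d=vision.get_image("side"); np.savez("side_2.npz",im=im,d=d); crop("side","2",260,220,360,300,7,"s2")
E
```

```text
t 2.65 tcp [444.9   4.8  21.6] dp mm [-4.2  1.  -4.6] rotvec [-0.01 -0.05  0.35] | 0.4 gap 0.0849 F [-0.3 -0.2  0.1] q [-0.26  0.15  2.11 -0.    0.88 -1.56]
```

View pics/s2.png

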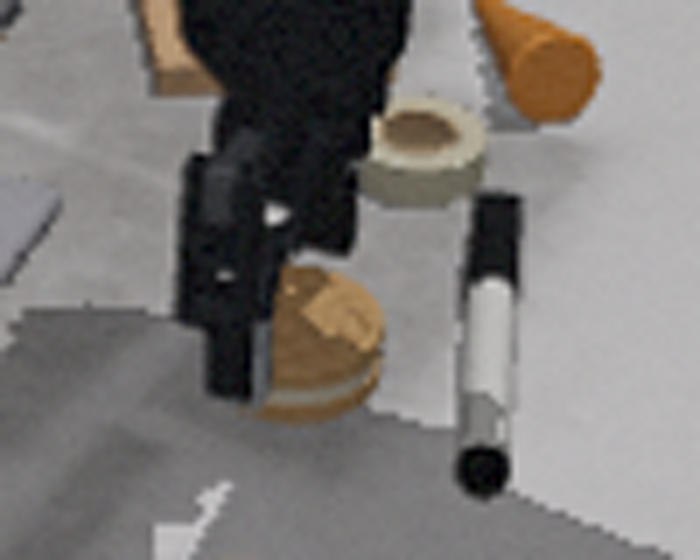

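Request:
apply_moves --claw '[0.085, 0.085, 0.085]' --dp '[[-0.004, 0.001, -0.003], [0, 0, 0], [0, 0, 0]]' --rotation '[[0, 0, 0], [0, 0, 0], [0, 0, 0]]'

```text
clock: 3.0
tcp_pos: [0.4414, 0.0057, 0.0191]
eef_rot: [-0.701, 0.701, -0.095, 0.096]
contact_force: [0.2, 1.5, -0.1]
finger_gap: 0.085
```

```bash
python3 - <<'E'
from plan import *
go(np.array([.4407,.0058,.017]),DOWN)
E
```

```text
t 3.0 tcp [441.4   5.7  19.1] dp mm [-0.7  0.1 -2.1] rotvec [0.02 0.07 0.35] | 0.4 gap 0.085 F [ 0.2  1.5 -0.1] q [-0.26  0.15  2.12 -0.    0.87 -1.56]
```

Request:
apply_moves --claw '[0.05, 0.05, 0.05, 0.05]' --dp '[[0, 0, 0], [0, 0, 0], [0, 0, 0], [0, 0, 0]]' --rotation '[[0, 0, 0], [0, 0, 0], [0, 0, 0], [0, 0, 0]]'

```text
clock: 3.4
tcp_pos: [0.4417, 0.0056, 0.0192]
eef_rot: [-0.701, 0.701, -0.095, 0.095]
contact_force: [-2.4, -0.2, 8.0]
finger_gap: 0.0595
```

```bash
python3 - <<'E'
from plan import *
go(np.array([.4407,.0058,.017]),DOWN)
s=snap("3"); crop("side","3",260,220,360,300,7,"s3"); crop("top","3",220,200,320,290,7,"t3")
E
```

```text
t 3.4 tcp [441.7   5.6  19.2] dp mm [-1.   0.2 -2.2] rotvec [0.02 0.04 0.35] | 0.4 gap 0.0595 F [-2.4 -0.2  8. ] q [-0.26  0.15  2.12 -0.    0.88 -1.56]
```

View pics/s3.png

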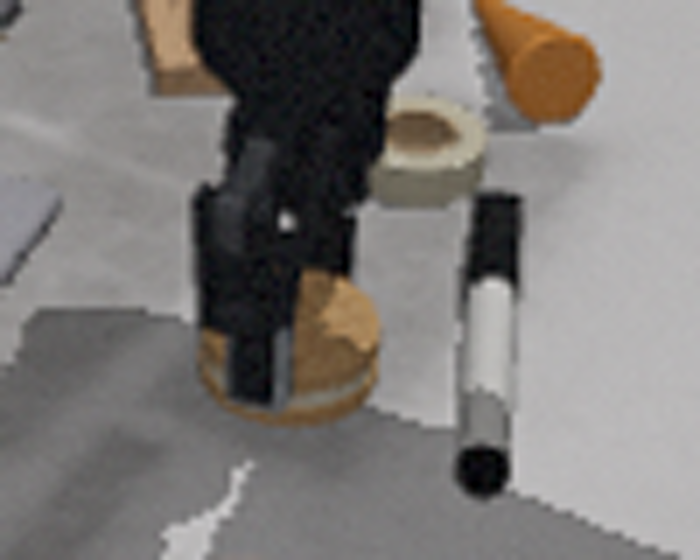

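View pics/t3.png

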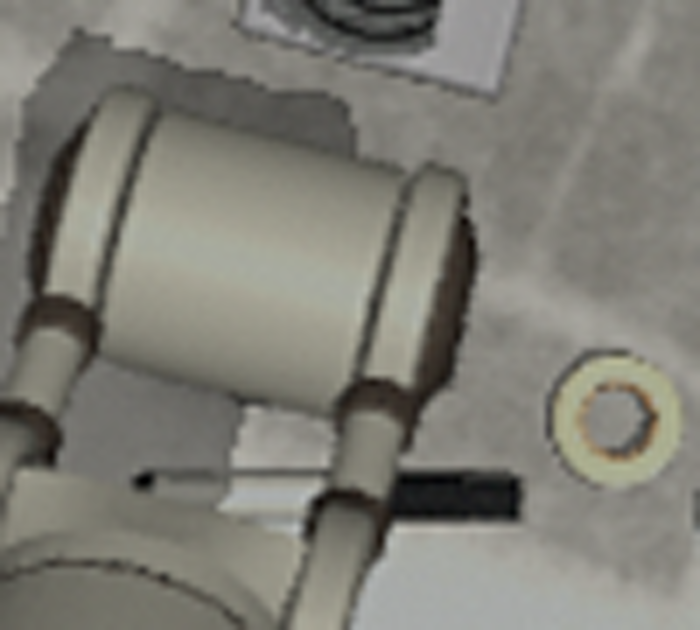

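```bash
python3 - <<'E'
from h import *
for t in("0","3"):
    im=np.load(f"side_{t}.npz")["im"]; hsv=cv2.cvtColor(im,cv2.COLOR_RGB2HSV)
    m=cv2.inRange(hsv,(8,70,60),(22,255,255))[245:290,270:325]
    k,l,st,c=cv2.connectedComponentsWithStats(m); print(t,st[np.argsort(-st[:,4])[:4]]+[270,245,0,0,0])
E
```

```text
0 [[ 270  245   55   45 2031]
 [ 289  258   26   23  444]]
3 [[ 270  245   55   45 2221]
 [ 288  258   26   23  254]]
```

```bash
cat >> plan.py <<'E'
MOUTH=np.array([.5619,-.0281,.165])
def tub(depth,off=8): # TCP for wafer centre at depth below mouth
    return MOUTH-tz*depth/1000+tz*off/1000
E
python3 - <<'E'
from plan import *
go(tub(-45),TUBE); print(tub(-45)*1000)
E
```

```text
t 3.5 tcp [441.7   5.6  19.2] dp mm [ 94.6 -26.8 191.7] rotvec [ -7.88 -28.9    0.34] | 30.0 gap 0.06 F [-2.   1.1  7.1] q [-0.26  0.15  2.12 -0.    0.88 -1.56]
[536.31497528 -21.19663052 210.8993464 ]
```

Request:
apply_moves --claw '[0.05, 0.05, 0.05, 0.05, 0.05]' --dp '[[0, 0, 0.02], [0, 0, 0.04], [0, 0, 0.04], [0.015, -0.005, 0.04], [0.025, -0.007, 0.03]]' --rotation '[[0, 0, 0], [0, 0, 0], [0, 0, 0], [-1, -3.6, 0], [-1.5, -5.4, 0]]'

```text
clock: 4.0
tcp_pos: [0.4823, -0.0065, 0.1912]
eef_rot: [-0.69, 0.706, -0.036, 0.154]
contact_force: [0.1, -0.0, -0.5]
finger_gap: 0.0595
```

Request:
apply_moves --claw '[0.05, 0.05, 0.05, 0.05, 0.05]' --dp '[[0.025, -0.007, 0.022], [0.02, -0.006, 0], [0.01, -0.002, 0], [0, 0, 0], [0, 0, 0]]' --rotation '[[-1.6, -5.8, 0], [-1.6, -5.8, 0], [-1.5, -5.4, 0], [-0.7, -2.9, 0], [0, 0, 0]]'

```text
clock: 4.5
tcp_pos: [0.5344, -0.0206, 0.2086]
eef_rot: [-0.653, 0.701, 0.088, 0.272]
contact_force: [0.1, -0.1, -1.0]
finger_gap: 0.0595
```

```bash
python3 - <<'E'
from plan import *
go(tub(-45),TUBE)
s=snap("4"); crop("side","4",180,130,310,260,5,"s4"); crop("top","4",220,130,340,230,6,"t4")
E
```

```text
t 4.5 tcp [534.4 -20.6 208.6] dp mm [ 1.9 -0.6  2.3] rotvec [-0.14 -0.18  0.35] | 0.4 gap 0.0595 F [ 0.1 -0.1 -1. ] q [-0.26 -0.27  2.16 -0.    0.73 -1.56]
```

View pics/s4.png

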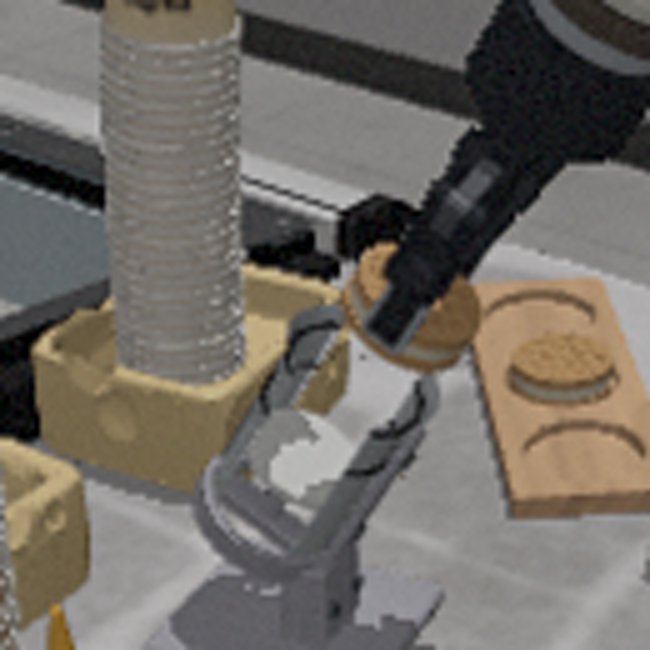

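View pics/t4.png

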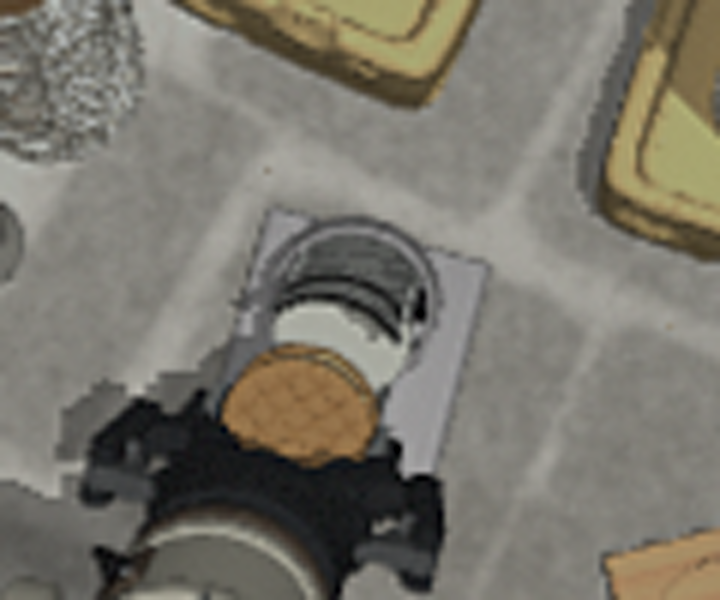

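```bash
cat >> plan.py <<'E'
BIAS={"top":np.array([.001,.0021,0]),"side":np.array([-.001,-.0021,0])} # truth = cam + bias
def circ(n,c,r,a,b):
    t=np.linspace(0,2*np.pi,120); P=c+r*(np.cos(t)[:,None]*a+np.sin(t)[:,None]*b)
    return proj(n,P-BIAS[n])
def overlay(n,tag,x0,y0,x1,y1,s,out,curves):
    im=np.load(f"{n}_{tag}.npz")["im"][y0:y1,x0:x1]
    im=cv2.cvtColor(cv2.resize(im,None,fx=s,fy=s,interpolation=cv2.INTER_CUBIC),cv2.COLOR_RGB2BGR)
    for C,col in curves:
        q=((C-[x0,y0]+.5)*s-.5)*16
        cv2.polylines(im,[q.astype(np.int32).reshape(-1,1,2)],True,col,1,cv2.LINE_AA,4)
    cv2.imwrite(f"pics/{out}.png",im)
E
python3 - <<'E'
from plan import *
s_,p,r=cur(); ay=r.apply([0,1,0]);ax=r.apply([1,0,0]);az=r.apply([0,0,1])
w=p+ay*.008
for n,b in(("side",(180,130,310,260,5)),("top",(220,130,340,230,6))):
    C=[(circ(n,MOUTH,.041,tx,ty),(0,0,255)),(circ(n,MOUTH-tz*.009,.033,tx,ty),(0,255,255)),(circ(n,w-ay*.011,.031,ax,az),(0,255,0)),(circ(n,w+ay*.011,.031,ax,az),(255,255,0)),
     (circ(n,MOUTH-tz*.067,.0305,tx,ty),(255,0,255))]
    overlay(n,"4",*b,"o4"+n,C)
E
```

```text
(no output)
```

View pics/o4side.png

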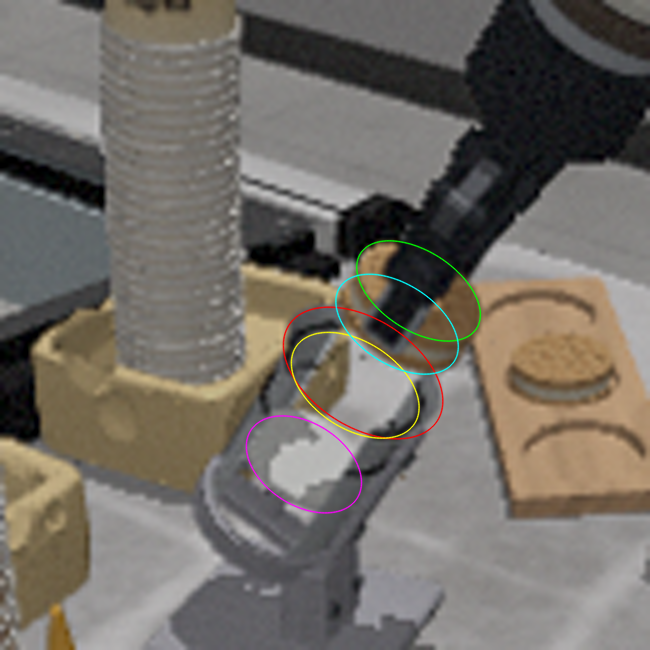

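View pics/o4top.png

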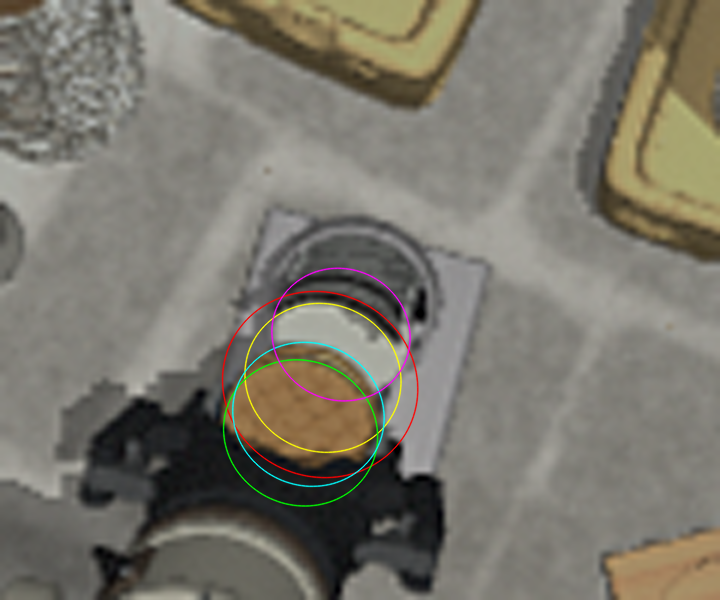

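```bash
python3 - <<'E'
from plan import *
for n,b in(("side",(205,180,290,260,8)),("top",(245,155,310,220,9))):
    C=[(circ(n,MOUTH,.041,tx,ty),(0,0,255)),(circ(n,MOUTH-tz*.009,.033,tx,ty),(0,255,255)),(circ(n,MOUTH-tz*.037,.033,tx,ty),(0,255,0)),
     (circ(n,MOUTH-tz*.067,.0305,tx,ty),(255,0,255)),(circ(n,MOUTH-tz*.118,.0355,tx,ty),(255,255,0))]
    overlay(n,"0",*b,"o0"+n,C)
E
```

```text
(no output)
```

View pics/o0side.png

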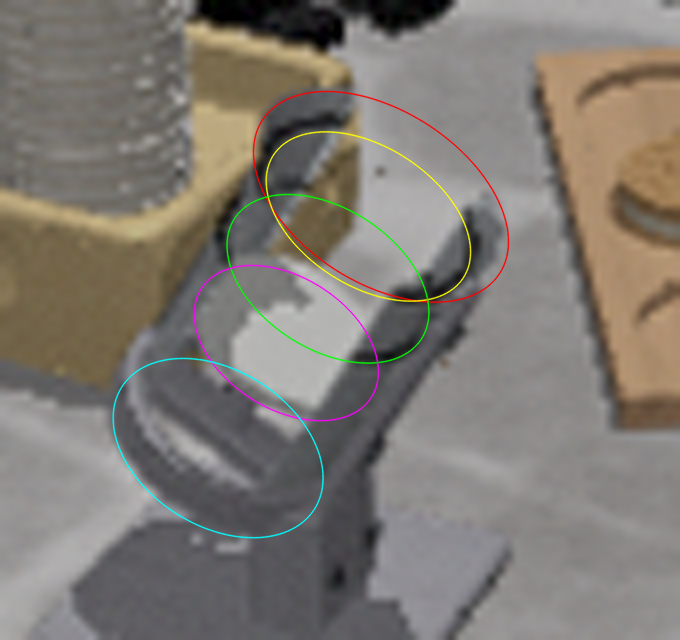

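View pics/o0top.png

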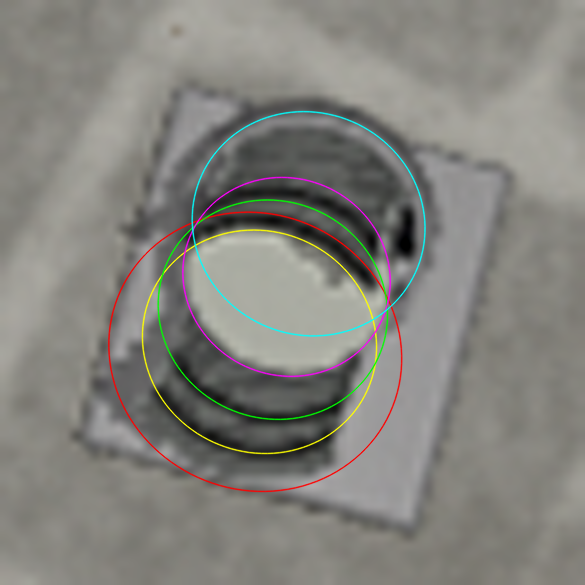

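Request:
apply_moves --claw '[0.05, 0.05, 0.05, 0.05]' --dp '[[0.002, -0.0006, 0.0023], [0.0097, -0.0026, -0.0173], [0, 0, 0], [0, 0, 0]]' --rotation '[[-0.1, -0.2, 0.4], [0, 0, 0], [0, 0, 0], [0, 0, 0]]'

```text
clock: 5.0
tcp_pos: [0.5477, -0.0245, 0.1952]
eef_rot: [-0.653, 0.701, 0.093, 0.272]
contact_force: [-0.0, 0.7, -0.8]
finger_gap: 0.0595
```

```bash
python3 - <<'E'
from plan import *
go(tub(-25),TUBE)
E
```

```text
t 5.0 tcp [547.7 -24.5 195.2] dp mm [-1.7  0.7 -1.6] rotvec [-0.02  0.11 -0.04] | 0.1 gap 0.0595 F [-0.   0.7 -0.8] q [-0.27 -0.21  2.14  0.    0.68 -1.58]
```

Request:
apply_moves --claw '[0.05, 0.05, 0.05, 0.05]' --dp '[[-0.0017, 0.0007, -0.0016], [0.0072, -0.002, -0.013], [0, 0, 0], [0, 0, 0]]' --rotation '[[0, 0, 0], [0, 0, 0], [0, 0, 0], [0, 0, 0]]'

```text
clock: 5.4
tcp_pos: [0.553, -0.0256, 0.181]
eef_rot: [-0.653, 0.701, 0.093, 0.272]
contact_force: [0.8, 0.4, -0.3]
finger_gap: 0.0597
```

```bash
python3 - <<'E'
from plan import *
go(tub(-10),TUBE)
s_,p,r=cur(); ay=r.apply([0,1,0]);ax=r.apply([1,0,0]);az=r.apply([0,0,1])
snap("5")
w=p+ay*.008
for n,b in(("side",(215,160,300,240,8)),("top",(245,155,310,220,9))):
    C=[(circ(n,MOUTH,.041,tx,ty),(0,0,255)),(circ(n,MOUTH-tz*.009,.033,tx,ty),(0,255,255)),(circ(n,w-ay*.011,.031,ax,az),(0,255,0)),(circ(n,w+ay*.011,.031,ax,az),(255,255,0))]
    overlay(n,"5",*b,"o5"+n,C)
E
```

```text
t 5.4 tcp [553.  -25.6 181. ] dp mm [ 0.2 -0.2 -0.4] rotvec [-0.    0.17 -0.05] | 0.2 gap 0.0597 F [ 0.8  0.4 -0.3] q [-0.27 -0.17  2.14  0.    0.65 -1.58]
```

View pics/o5side.png

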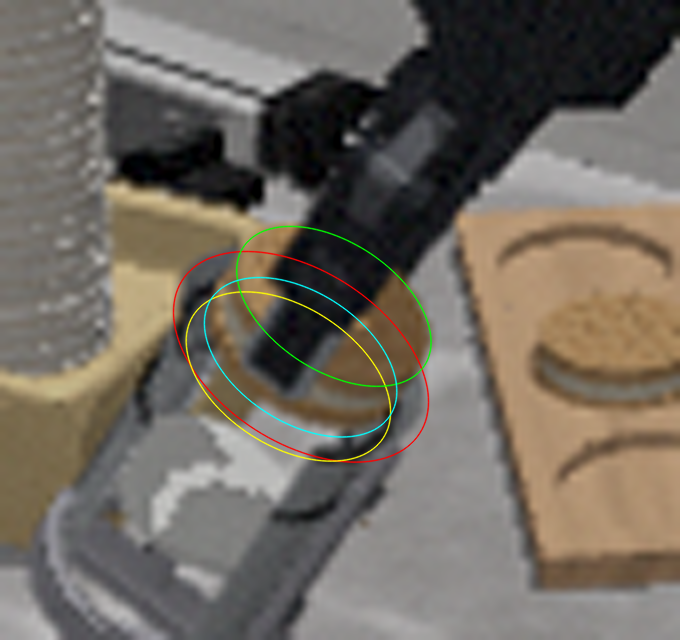

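View pics/o5top.png

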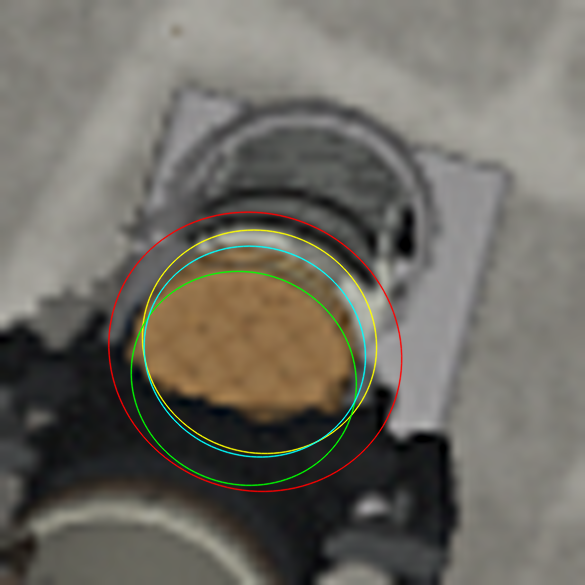

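Request:
apply_moves --claw '[0.05, 0.05, 0.05, 0.05, 0.05]' --dp '[[0.0048, -0.0013, -0.0087], [0.0048, -0.0013, -0.0087], [0.0048, -0.0013, -0.0087], [0, 0, 0], [0, 0, 0]]' --rotation '[[0, 0, 0], [0, 0, 0], [0, 0, 0], [0, 0, 0], [0, 0, 0]]'

```text
clock: 6.0
tcp_pos: [0.5677, -0.0298, 0.1542]
eef_rot: [-0.653, 0.701, 0.093, 0.272]
contact_force: [1.6, -1.5, -1.1]
finger_gap: 0.0592
```

```bash
python3 - <<'E'
from plan import *
go(tub(20),TUBE)
E
```

```text
t 6.0 tcp [567.7 -29.8 154.2] dp mm [-0.   0.2  0.5] rotvec [ 0.01  0.14 -0.03] | 0.1 gap 0.0592 F [ 1.6 -1.5 -1.1] q [-0.27 -0.09  2.12  0.    0.58 -1.58]
```

Request:
apply_moves --claw '[0.05, 0.05, 0.05, 0.05, 0.05]' --dp '[[0.0048, -0.0013, -0.0087], [0.0048, -0.0013, -0.0087], [0.0048, -0.0013, -0.0087], [0, 0, 0], [0, 0, 0]]' --rotation '[[0, 0, 0], [0, 0, 0], [0, 0, 0], [0, 0, 0], [0, 0, 0]]'

```text
clock: 6.5
tcp_pos: [0.5822, -0.0338, 0.1282]
eef_rot: [-0.653, 0.701, 0.093, 0.272]
contact_force: [2.0, -4.2, -0.9]
finger_gap: 0.0597
```

```bash
python3 - <<'E'
from plan import *
go(tub(50),TUBE)
snap("6"); crop("side","6",205,170,305,260,7,"s6")
E
```

```text
t 6.5 tcp [582.2 -33.8 128.2] dp mm [-0.   0.2  0.4] rotvec [ 0.02  0.17 -0.03] | 0.2 gap 0.0597 F [ 2.  -4.2 -0.9] q [-0.27  0.    2.1   0.    0.51 -1.58]
```

View pics/s6.png

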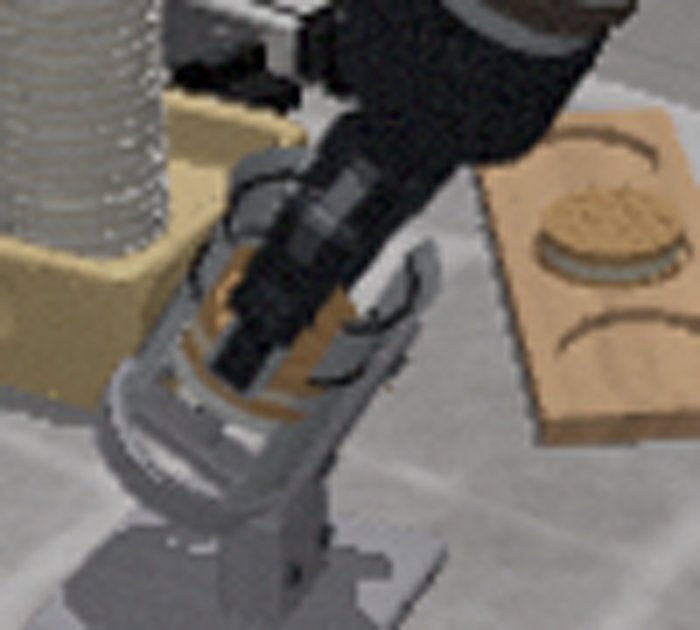

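Request:
apply_moves --claw '[0.05, 0.05, 0.05, 0.05]' --dp '[[0.0007, -0.0013, -0.0017], [0.001, -0.0003, -0.0017], [0, 0, 0], [0, 0, 0]]' --rotation '[[0, 0, 0], [0, 0, 0], [0, 0, 0], [0, 0, 0]]'

```text
clock: 7.0
tcp_pos: [0.5834, -0.0348, 0.1247]
eef_rot: [-0.653, 0.701, 0.093, 0.272]
contact_force: [-0.3, -0.1, -0.9]
finger_gap: 0.0592
```

Request:
apply_moves --claw '[0.05, 0.05, 0.05]' --dp '[[0.001, -0.0003, -0.0017], [0, 0, 0], [0, 0, 0]]' --rotation '[[0, 0, 0], [0, 0, 0], [0, 0, 0]]'

```text
clock: 7.3
tcp_pos: [0.5839, -0.0349, 0.1244]
eef_rot: [-0.653, 0.701, 0.093, 0.271]
contact_force: [-20.2, 4.2, 20.1]
finger_gap: 0.0594
```

```bash
python3 - <<'E'
from plan import *
go(tub(56),TUBE)
E
```

```text
t 7.3 tcp [583.9 -34.9 124.4] dp mm [ 1.1  0.5 -0.9] rotvec [ 0.    0.06 -0.09] | 0.1 gap 0.0594 F [-20.2   4.2  20.1] q [-0.27  0.01  2.1   0.01  0.51 -1.58]
```

Request:
apply_moves --claw '[0.05, 0.08, 0.08, 0.08, 0.08]' --dp '[[-0.0008, 0.0002, 0.0013], [0, 0, 0], [0, 0, 0], [0, 0, 0], [0, 0, 0]]' --rotation '[[0, 0, 0], [0, 0, 0], [0, 0, 0], [0, 0, 0], [0, 0, 0]]'

```text
clock: 7.8
tcp_pos: [0.5839, -0.0352, 0.1245]
eef_rot: [-0.653, 0.701, 0.093, 0.272]
contact_force: [0.3, 0.2, -0.2]
finger_gap: 0.0801
```

```bash
python3 - <<'E'
from plan import *
go(tub(56),TUBE)
print(((tub(-40)-cur()[1])*1000).round(1))
E
```

```text
t 7.8 tcp [583.9 -35.2 124.5] dp mm [ 1.1  0.8 -1.1] rotvec [-0.    0.17 -0.04] | 0.2 gap 0.0801 F [ 0.3  0.2 -0.2] q [-0.27  0.01  2.1   0.01  0.51 -1.58]
[-45.2  13.3  82. ]
```

Request:
apply_moves --claw '[0.08, 0.08, 0.08, 0.08, 0.08]' --dp '[[-0.0048, 0.0013, 0.0087], [-0.0097, 0.0026, 0.0173], [-0.0121, 0.0033, 0.0217], [-0.0121, 0.0033, 0.0217], [-0.0121, 0.0033, 0.0217]]' --rotation '[[0, 0, 0], [0, 0, 0], [0, 0, 0], [0, 0, 0], [0, 0, 0]]'

```text
clock: 8.3
tcp_pos: [0.5324, -0.0212, 0.2171]
eef_rot: [-0.653, 0.701, 0.093, 0.272]
contact_force: [1.3, -0.2, 0.9]
finger_gap: 0.0802
```

```bash
python3 - <<'E'
from plan import *
go(np.array([.4429,.1884,.11]),DOWN)
snap("7"); crop("side","7",205,170,305,260,7,"s7"); crop("top","7",120,150,320,300,4,"t7")
E
```

```text
t 8.3 tcp [532.4 -21.2 217.1] dp mm [ -89.5  209.6 -107.1] rotvec [ 7.82 29.18 -0.03] | 30.2 gap 0.0802 F [ 1.3 -0.2  0.9] q [-0.27 -0.29  2.16  0.01  0.74 -1.58]
```

View pics/s7.png

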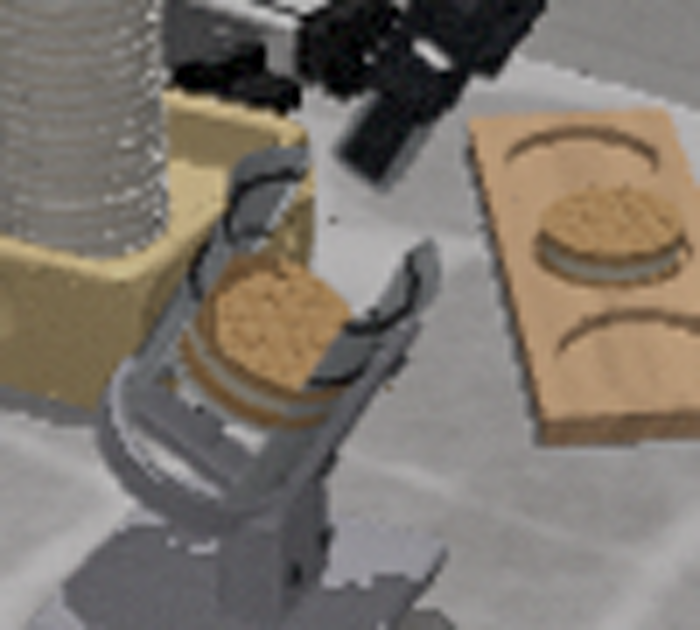

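View pics/t7.png

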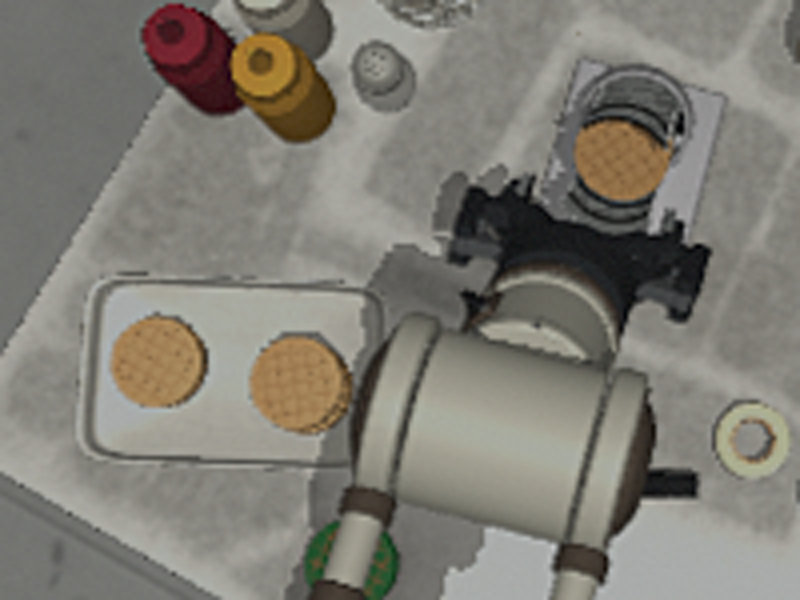

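Request:
apply_moves --claw '[0.085, 0.085, 0.085, 0.085, 0.085]' --dp '[[-0.015, 0.03, 0], [-0.018, 0.04, 0], [-0.018, 0.045, -0.01], [-0.018, 0.045, -0.025], [-0.015, 0.035, -0.03]]' --rotation '[[1.1, 4.2, 0], [1.9, 7, 0], [1.9, 7, 0], [1.9, 7, 0], [1, 4, 0]]'

```text
clock: 8.9
tcp_pos: [0.4521, 0.1718, 0.1535]
eef_rot: [0.701, -0.701, 0.093, -0.093]
contact_force: [0.7, 0.9, 0.6]
finger_gap: 0.0849
```

Request:
apply_moves --claw '[0.085, 0.085, 0.085, 0.085]' --dp '[[-0.0055, 0.0146, -0.03], [0, 0, -0.012], [0, 0, 0], [0, 0, 0]]' --rotation '[[0, 0, 0], [0, 0, 0], [0, 0, 0], [0, 0, 0]]'

```text
clock: 9.3
tcp_pos: [0.446, 0.1838, 0.1117]
eef_rot: [-0.701, 0.701, -0.093, 0.093]
contact_force: [-0.6, 0.9, 0.0]
finger_gap: 0.0852
```

```bash
python3 - <<'E'
from plan import *
go(np.array([.4429,.1884,.045]),DOWN)
E
```

```text
t 9.3 tcp [446.  183.8 111.7] dp mm [ -3.1   4.6 -66.7] rotvec [0.01 0.03 0.03] | 0.0 gap 0.0852 F [-0.6  0.9  0. ] q [ 0.14  0.07  1.97 -0.    1.1  -1.17]
```

Request:
apply_moves --claw '[0.085, 0.085, 0.085, 0.085, 0.085]' --dp '[[-0.0031, 0.0046, -0.02], [0, 0, -0.03], [0, 0, -0.0145], [0, 0, 0], [0, 0, 0]]' --rotation '[[0, 0, 0], [0, 0, 0], [0, 0, 0], [0, 0, 0], [0, 0, 0]]'

```text
clock: 9.8
tcp_pos: [0.4437, 0.1887, 0.0481]
eef_rot: [0.701, -0.701, 0.092, -0.094]
contact_force: [1.3, 0.6, 0.5]
finger_gap: 0.085
```

```bash
python3 - <<'E'
from plan import *
go(np.array([.4429,.1884,.045]),DOWN)
im,d=vision.get_image("side"); np.savez("side_8.npz",im=im,d=d); crop("side","8",240,260,350,380,5,"s8")
E
```

```text
t 9.8 tcp [443.7 188.7  48.1] dp mm [-0.8 -0.3 -3.1] rotvec [-0.02  0.12  0.04] | 0.1 gap 0.085 F [1.3 0.6 0.5] q [ 0.15  0.18  2.    0.    0.95 -1.16]
```

View pics/s8.png

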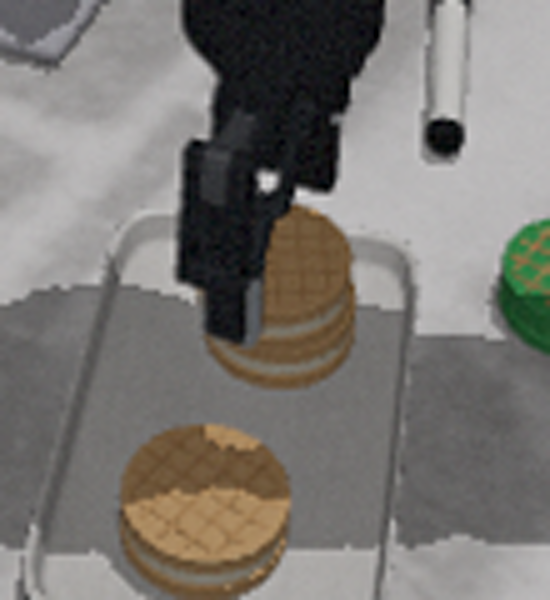

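Request:
apply_moves --claw '[0.085, 0.085, 0.05, 0.05, 0.05]' --dp '[[-0.0005, 0, -0.0025], [0, 0, 0], [0, 0, 0], [0, 0, 0], [0, 0, 0]]' --rotation '[[0, 0, 0], [0, 0, 0], [0, 0, 0], [0, 0, 0], [0, 0, 0]]'

```text
clock: 10.35
tcp_pos: [0.4422, 0.1892, 0.0449]
eef_rot: [0.701, -0.701, 0.093, -0.093]
contact_force: [-2.1, -0.3, 6.7]
finger_gap: 0.0596
```

Request:
apply_moves --claw '[0.05, 0.05, 0.05, 0.05]' --dp '[[0, 0, 0], [0, 0, 0.01], [0, 0, 0.03], [0, 0, 0.04]]' --rotation '[[0, 0, 0], [0, 0, 0], [0, 0, 0], [0, 0, 0]]'

```text
clock: 10.75
tcp_pos: [0.4396, 0.1888, 0.1234]
eef_rot: [-0.7, 0.702, -0.095, 0.091]
contact_force: [0.3, -0.0, -0.3]
finger_gap: 0.0594
```

```bash
python3 - <<'E'
from plan import *
go(tub(-45),TUBE)
im,d=vision.get_image("side"); np.savez("side_9.npz",im=im,d=d); crop("side","9",240,230,350,380,4,"s9")
E
```

```text
t 10.75 tcp [439.6 188.8 123.4] dp mm [  96.7 -210.    87.5] rotvec [-7.770e+00 -2.928e+01  1.000e-02] | 30.3 gap 0.0594 F [ 0.3 -0.  -0.3] q [ 0.15  0.05  1.97  0.    1.13 -1.16]
```

View pics/s9.png

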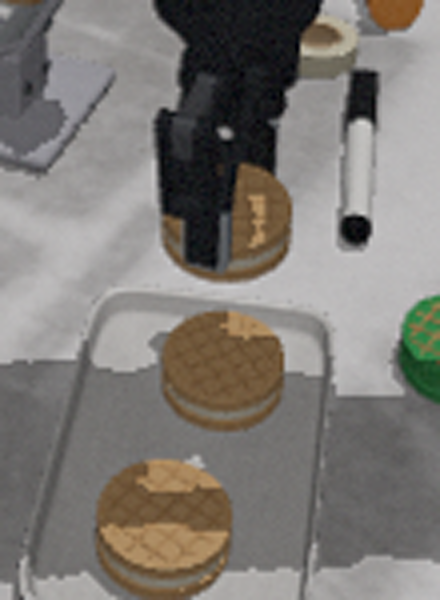

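Request:
apply_moves --claw '[0.05, 0.05, 0.05, 0.05, 0.05]' --dp '[[0.01, -0.025, 0.04], [0.02, -0.045, 0.03], [0.02, -0.045, 0.018], [0.02, -0.045, 0], [0.018, -0.035, 0]]' --rotation '[[-1, -4, 0], [-1.9, -7, 0], [-1.9, -7, 0], [-1.9, -7, 0], [-1.1, -4.3, 0]]'

```text
clock: 11.3
tcp_pos: [0.5261, 0.0005, 0.2084]
eef_rot: [-0.652, 0.7, 0.096, 0.275]
contact_force: [0.0, -0.0, -0.2]
finger_gap: 0.0594
```

Request:
apply_moves --claw '[0.05, 0.05, 0.05, 0.05]' --dp '[[0.008, -0.015, 0], [0, 0, 0], [0, 0, 0], [0, 0, 0]]' --rotation '[[0, 0, 0], [0, 0, 0], [0, 0, 0], [0, 0, 0]]'

```text
clock: 11.7
tcp_pos: [0.5338, -0.012, 0.2071]
eef_rot: [-0.653, 0.7, 0.094, 0.272]
contact_force: [0.8, -0.5, -0.7]
finger_gap: 0.0597
```

```bash
sed -i 's/^MOUTH=.*/MOUTH=np.array([.5615,-.0291,.165])/' plan.py; python3 - <<'E'
from plan import *
go(tub(-45),TUBE)
E
```

```text
t 11.7 tcp [533.8 -12.  207.1] dp mm [  2.2 -10.2   3.8] rotvec [-0.01  0.27 -0.1 ] | 0.3 gap 0.0597 F [ 0.8 -0.5 -0.7] q [-0.24 -0.27  2.17 -0.01  0.72 -1.55]
```

Request:
apply_moves --claw '[0.05, 0.05, 0.05, 0.05]' --dp '[[0.002, -0.0102, 0.0035], [0.0121, -0.0033, -0.0217], [0, 0, 0], [0, 0, 0]]' --rotation '[[0, 0.3, 0], [0, 0, 0], [0, 0, 0], [0, 0, 0]]'

```text
clock: 12.1
tcp_pos: [0.5475, -0.0253, 0.1883]
eef_rot: [-0.654, 0.701, 0.092, 0.27]
contact_force: [-0.1, -0.3, -1.4]
finger_gap: 0.0593
```

```bash
python3 - <<'E'
from plan import *
go(tub(-10),TUBE)
s_,p,r=cur(); ay=r.apply([0,1,0]);ax=r.apply([1,0,0]);az=r.apply([0,0,1])
snap("10")
w=p+ay*.008
for n,b in(("side",(215,160,300,240,8)),("top",(245,155,310,220,9))):
    C=[(circ(n,MOUTH,.041,tx,ty),(0,0,255)),(circ(n,w-ay*.011,.031,ax,az),(0,255,0)),(circ(n,w+ay*.011,.031,ax,az),(255,255,0))]
    overlay(n,"10",*b,"o10"+n,C)
E
```

```text
t 12.1 tcp [547.5 -25.3 188.3] dp mm [ 5.3 -1.4 -7.7] rotvec [-0.03 -0.12 -0.12] | 0.2 gap 0.0593 F [-0.1 -0.3 -1.4] q [-0.27 -0.2   2.14  0.01  0.67 -1.58]
```

View pics/o10side.png

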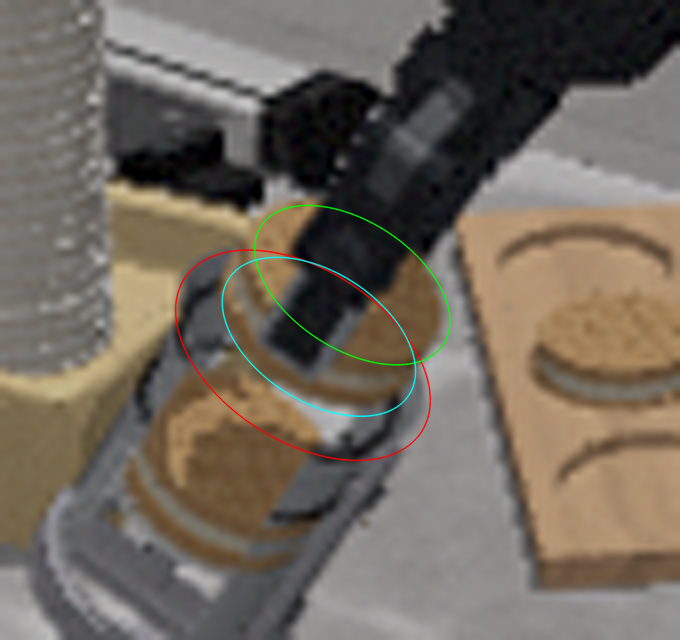

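View pics/o10top.png

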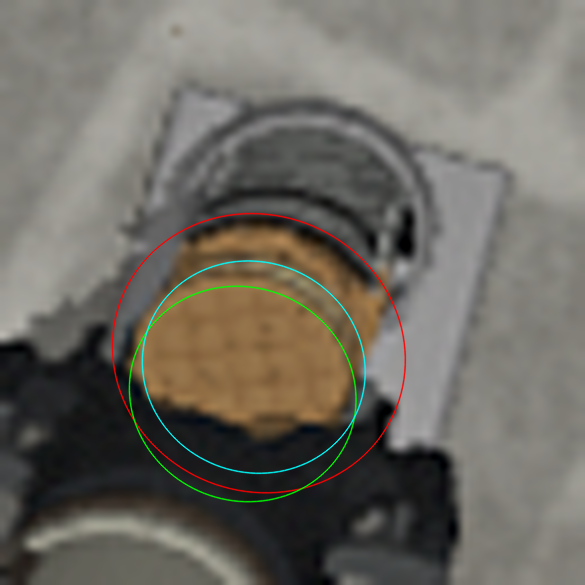

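Request:
apply_moves --claw '[0.05, 0.05, 0.05, 0.05, 0.05]' --dp '[[0.0053, -0.0014, -0.0077], [0.0048, -0.0013, -0.0087], [0.0048, -0.0013, -0.0087], [0, 0, 0], [0, 0, 0]]' --rotation '[[0, -0.1, -0.1], [0, 0, 0], [0, 0, 0], [0, 0, 0], [0, 0, 0]]'

```text
clock: 12.7
tcp_pos: [0.5629, -0.0304, 0.1632]
eef_rot: [-0.653, 0.701, 0.091, 0.272]
contact_force: [0.1, 0.4, -0.1]
finger_gap: 0.0596
```

```bash
python3 - <<'E'
from plan import *
go(tub(10),TUBE)
E
```

```text
t 12.7 tcp [562.9 -30.4 163.2] dp mm [-0.4  1.   0. ] rotvec [-0.01  0.04  0.06] | 0.1 gap 0.0596 F [ 0.1  0.4 -0.1] q [-0.27 -0.11  2.13  0.01  0.6  -1.58]
```

Request:
apply_moves --claw '[0.05, 0.05, 0.05, 0.05, 0.05]' --dp '[[0.0044, -0.0005, -0.0087], [0.0043, -0.0012, -0.0078], [0, 0, 0], [0, 0, 0], [0, 0, 0]]' --rotation '[[0, 0, 0], [0, 0, 0], [0, 0, 0], [0, 0, 0], [0, 0, 0]]'

```text
clock: 13.2
tcp_pos: [0.5719, -0.0321, 0.1476]
eef_rot: [-0.653, 0.701, 0.092, 0.272]
contact_force: [-0.3, -0.5, -1.3]
finger_gap: 0.0594
```

Request:
apply_moves --claw '[0.05, 0.05, 0.05]' --dp '[[0.001, -0.0003, -0.0017], [0, 0, 0], [0, 0, 0]]' --rotation '[[0, 0, 0], [0, 0, 0], [0, 0, 0]]'

```text
clock: 13.5
tcp_pos: [0.5728, -0.0324, 0.1458]
eef_rot: [-0.653, 0.701, 0.092, 0.272]
contact_force: [-0.3, 0.1, -0.7]
finger_gap: 0.0594
```

```bash
python3 - <<'E'
from plan import *
go(tub(32),TUBE)
E
```

```text
t 13.5 tcp [572.8 -32.4 145.8] dp mm [ 0.3  0.2 -1.6] rotvec [0.01 0.12 0.06] | 0.1 gap 0.0594 F [-0.3  0.1 -0.7] q [-0.27 -0.06  2.11  0.    0.56 -1.58]
```

Request:
apply_moves --claw '[0.05, 0.05, 0.05, 0.05]' --dp '[[0.0007, -0.0002, -0.0013], [0, 0, 0], [0.0005, -0.0001, -0.0009], [0, 0, 0]]' --rotation '[[0, 0, 0], [0, 0, 0], [0, 0, 0], [0, 0, 0]]'

```text
clock: 13.9
tcp_pos: [0.574, -0.0325, 0.1452]
eef_rot: [-0.653, 0.701, 0.092, 0.272]
contact_force: [-17.7, 2.6, 19.5]
finger_gap: 0.0593
```

```bash
python3 - <<'E'
from plan import *
go(tub(32.6),TUBE)
E
```

```text
t 13.9 tcp [574.  -32.5 145.2] dp mm [-0.6  0.2 -1.5] rotvec [0.02 0.1  0.02] | 0.1 gap 0.0593 F [-17.7   2.6  19.5] q [-0.27 -0.05  2.11  0.    0.56 -1.58]
```

Contact on the first wafer at the expected depth. Relieve, release, retract.

Request:
apply_moves --claw '[0.05, 0.08, 0.08, 0.08, 0.08]' --dp '[[-0.0006, 0.0001, 0.001], [0, 0, 0], [0, 0, 0], [0, 0, 0], [0, 0, 0]]' --rotation '[[0, 0, 0], [0, 0, 0], [0, 0, 0], [0, 0, 0], [0, 0, 0]]'

```text
clock: 14.4
tcp_pos: [0.5732, -0.0326, 0.1441]
eef_rot: [-0.653, 0.701, 0.092, 0.272]
contact_force: [-0.1, 0.8, 0.3]
finger_gap: 0.0797
```

Request:
apply_moves --claw '[0.08, 0.08, 0.08, 0.08, 0.08]' --dp '[[-0.0048, 0.0013, 0.0087], [-0.0097, 0.0026, 0.0173], [-0.0121, 0.0033, 0.0217], [-0.015, 0.02, 0.02], [-0.015, 0.04, 0]]' --rotation '[[0, 0, 0], [0, 0, 0], [0, 0, 0], [1, 4, 0], [1.9, 7, 0]]'

```text
clock: 14.9
tcp_pos: [0.5166, 0.0338, 0.216]
eef_rot: [-0.675, 0.707, 0.022, 0.208]
contact_force: [1.3, 0.7, -0.2]
finger_gap: 0.08
```

```bash
python3 - <<'E'
from plan import *
import m
go(np.array([.4429,.1884,.11]),DOWN)
snap("11"); crop("side","11",205,170,305,260,7,"s11"); crop("top","11",120,150,320,300,4,"t11")
for n in("top","side"):
    P=cloud(n,np.load(f"{n}_11.npz")["d"])
    for xy in((.458,.286),(.443,.187)):
        try: print(n,m.wafer(n,P,xy,.026))
        except Exception as e: print(e)
E
```

```text
t 14.9 tcp [516.6  33.8 216. ] dp mm [ -73.7  154.6 -106. ] rotvec [ 5.02 18.19  0.23] | 18.9 gap 0.08 F [ 1.3  0.7 -0.2] q [-0.14 -0.19  2.04 -0.05  0.97 -1.43]
top {'n': 391, 'z': np.float64(25.2), 'cent': array([458.1, 286. ]), 'circ': array([458.1, 285.8]), 'r': np.float64(29.8)}
max() iterable argument is empty
side {'n': 794, 'z': np.float64(25.2), 'cent': array([460. , 289.9]), 'circ': array([460.1, 289.8]), 'r': np.float64(31.0)}
side {'n': 599, 'z': np.float64(25.6), 'cent': array([441.6, 188.9]), 'circ': array([441.7, 188.6]), 'r': np.float64(31.6)}
```

View pics/s11.png

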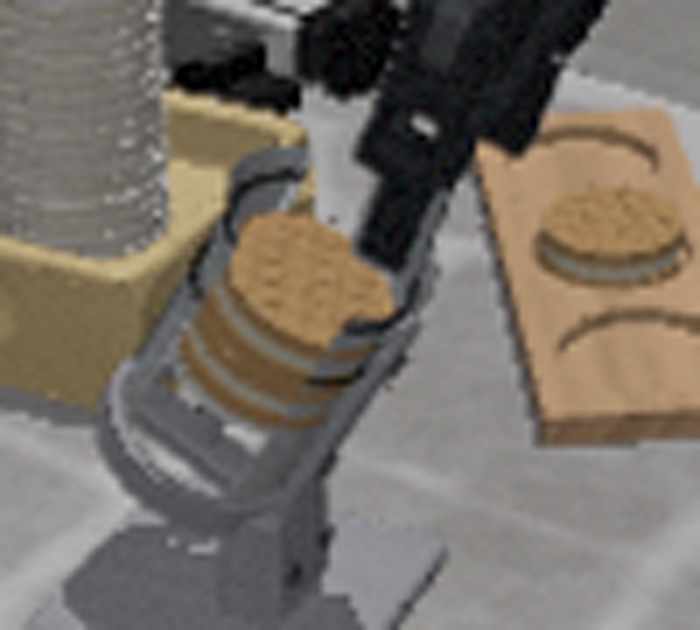

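View pics/t11.png

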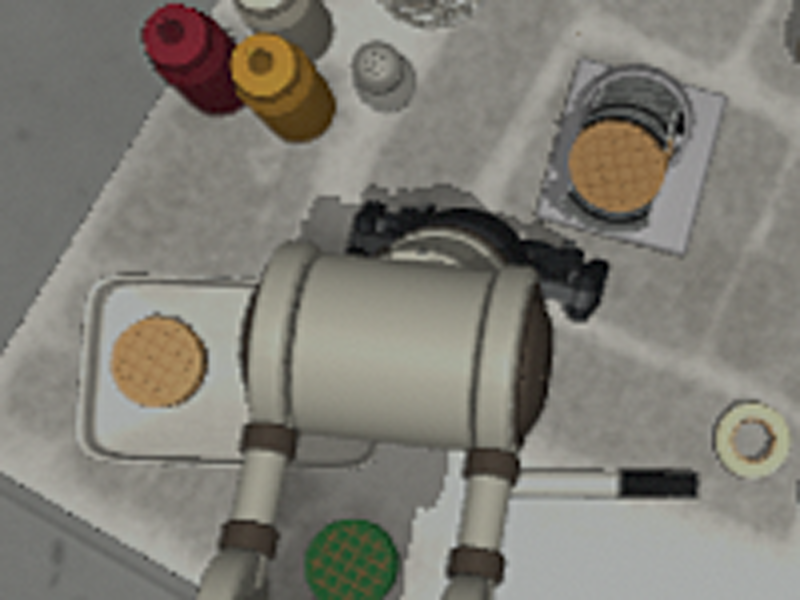

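```bash
python3 - <<'E'
from plan import *
# tray corners in top_0: outer rim at z=.015
b=BIAS["top"]
for u,v in((140.3,239),(215.2,244),(178,219.5),(178,266.5)):
    print((onz("top",u,v,.015)+b).round(4))
P=np.load("top_c0.npy")
for x0 in (.42,.44,.46,.48):
    row=[]
    for side in(1,-1):
        for y in np.arange(.237,.237+side*.14,side*.001):
            q=proj("top",np.array([x0,y,.012])-b)[0]; z=P[int(round(q[1])),int(round(q[0])),2]
            if z>.010 and abs(y-.237)>.085: row.append((round(y,3),round(float(z),4)));break
    print(x0,row)
E
```

```text
[0.4637 0.3404 0.015 ]
[0.448  0.1338 0.015 ]
[0.5171 0.2376 0.015 ]
[0.3871 0.2352 0.015 ]
0.42 [(np.float64(0.337), 0.0108), (np.float64(0.138), 0.0116)]
0.44 [(np.float64(0.338), 0.0113), (np.float64(0.138), 0.0155)]
0.46 [(np.float64(0.322), 0.0179), (np.float64(0.136), 0.0164)]
0.48 [(np.float64(0.336), 0.0172), (np.float64(0.136), 0.014)]
```

```bash
python3 -c "
from h import *
crop('top','0',130,205,225,280,8,'tray')"
```

```text
(no output)
```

View pics/tray.png

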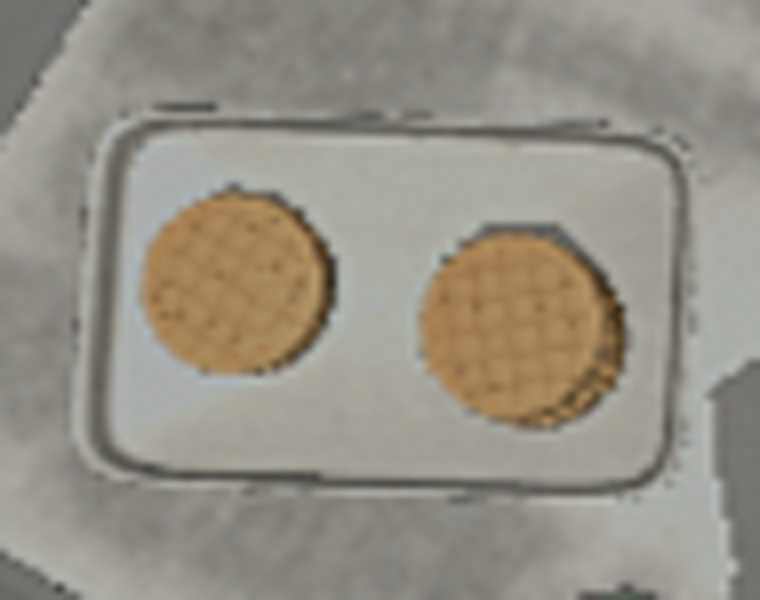

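Request:
apply_moves --claw '[0.08, 0.08, 0.08, 0.08, 0.08]' --dp '[[-0.02, 0.035, -0.01], [-0.02, 0.04, -0.03], [-0.018, 0.04, -0.04], [-0.018, 0.0375, -0.04], [0, 0, -0.01]]' --rotation '[[2, 7, 0], [1.9, 7, 0], [1.1, 4.2, 0.2], [0, 0, 0], [0, 0, 0]]'

```text
clock: 15.5
tcp_pos: [0.4426, 0.1749, 0.0915]
eef_rot: [-0.701, 0.701, -0.095, 0.087]
contact_force: [-0.0, -0.5, -0.3]
finger_gap: 0.08
```

Request:
apply_moves --claw '[0.08, 0.08]' --dp '[[0, 0, 0], [0, 0, 0]]' --rotation '[[0, 0, 0], [0, 0, 0]]'

```text
clock: 15.7
tcp_pos: [0.4484, 0.1723, 0.0969]
eef_rot: [0.701, -0.701, 0.092, -0.092]
contact_force: [-0.3, -0.9, -0.2]
finger_gap: 0.0802
```

```bash
python3 - <<'E'
from plan import *
go(np.array([.4406,.1863,.03]),DOWN)
E
```

```text
t 15.7 tcp [448.4 172.3  96.9] dp mm [ -7.8  14.  -66.9] rotvec [-0.06 -0.02 -0.11] | 0.1 gap 0.0802 F [-0.3 -0.9 -0.2] q [ 0.11  0.09  1.99  0.    1.06 -1.2 ]
```

Request:
apply_moves --claw '[0.08, 0.08, 0.08, 0.08, 0.08]' --dp '[[-0.0078, 0.014, -0.01], [0, 0, -0.025], [0, 0, -0.02], [0, 0, 0], [0, 0, 0]]' --rotation '[[0, 0, 0], [0, 0, 0], [0, 0, 0], [0, 0, 0], [0, 0, 0]]'

```text
clock: 16.2
tcp_pos: [0.4411, 0.1864, 0.0424]
eef_rot: [0.702, -0.701, 0.093, -0.092]
contact_force: [1.0, -0.1, 0.2]
finger_gap: 0.0799
```

```bash
python3 - <<'E'
from plan import *
go(np.array([.4406,.1863,.03]),DOWN)
E
```

```text
t 16.2 tcp [441.1 186.4  42.4] dp mm [ -0.5  -0.1 -12.4] rotvec [-0.08 -0.01 -0.07] | 0.1 gap 0.0799 F [ 1.  -0.1  0.2] q [ 0.15  0.19  2.01  0.    0.94 -1.16]
```

Request:
apply_moves --claw '[0.08, 0.08, 0.08, 0.05, 0.05]' --dp '[[0, 0, -0.012], [0, 0, 0], [0, 0, 0], [0, 0, 0], [0, 0, 0]]' --rotation '[[0, 0, 0], [0, 0, 0], [0, 0, 0], [0, 0, 0], [0, 0, 0]]'

```text
clock: 16.7
tcp_pos: [0.4403, 0.1871, 0.0301]
eef_rot: [0.701, -0.701, 0.093, -0.091]
contact_force: [-2.7, -0.1, 7.2]
finger_gap: 0.0584
```

Request:
apply_moves --claw '[0.05, 0.05, 0.05]' --dp '[[0, 0, 0], [0, 0, 0], [0, 0, 0.01]]' --rotation '[[0, 0, 0], [0, 0, 0], [0, 0, 0]]'

```text
clock: 17.0
tcp_pos: [0.4388, 0.1869, 0.0386]
eef_rot: [0.701, -0.701, 0.094, -0.09]
contact_force: [-0.2, 0.2, -1.5]
finger_gap: 0.0583
```

Request:
apply_moves --claw '[0.05, 0.05, 0.05]' --dp '[[0, 0, 0.03], [0, 0, 0.03], [0, 0, 0.01]]' --rotation '[[0, 0, 0], [0, 0, 0], [0, 0, 0]]'

```text
clock: 17.3
tcp_pos: [0.4417, 0.1874, 0.1124]
eef_rot: [0.702, -0.7, 0.091, -0.093]
contact_force: [1.4, -0.0, 0.0]
finger_gap: 0.0578
```

```bash
python3 - <<'E'
from plan import *
import m
P=np.load("top_c0.npy")
# board: well centres from top view, robot frame
ctr=np.array([.4901,-.3018])+BIAS["top"][:2]; a=np.radians(14.1); 
yb=np.array([-np.sin(-a),np.cos(-a)])
print("well1",ctr+.086*yb,"well3",ctr-.086*yb)
go(np.r_[ctr+.086*yb,.10],DOWN)
im,d=vision.get_image("side"); np.savez("side_12.npz",im=im,d=d); crop("side","12",240,230,350,380,4,"s12")
E
```

```text
well1 [ 0.51205089 -0.21629101] well3 [ 0.47014911 -0.38310899]
t 17.3 tcp [441.7 187.4 112.4] dp mm [  70.3 -403.7  -12.4] rotvec [-0.12  0.19 -0.15] | 0.3 gap 0.0578 F [ 1.4 -0.   0. ] q [ 0.15  0.06  1.98  0.    1.09 -1.16]
```

View pics/s12.png

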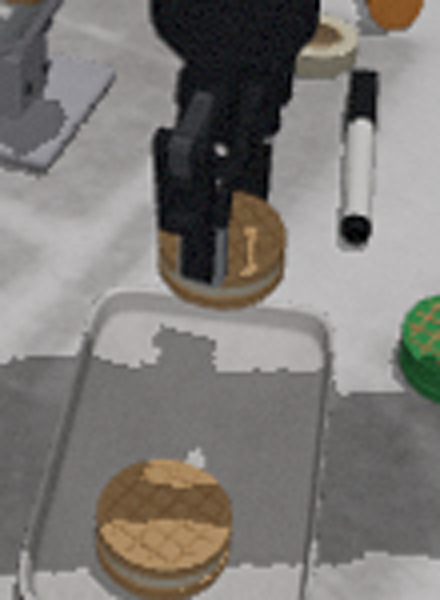

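Request:
apply_moves --claw '[0.05, 0.05, 0.05, 0.05, 0.05]' --dp '[[0, -0.03, 0.01], [0, -0.045, 0.01], [0, -0.045, 0], [0, -0.045, 0], [0, -0.045, 0]]' --rotation '[[0, 0, 0], [0, 0, 0], [0, 0, 0], [0, 0, 0], [0, 0, 0]]'

```text
clock: 17.85
tcp_pos: [0.4385, -0.0244, 0.1278]
eef_rot: [0.701, -0.701, 0.093, -0.09]
contact_force: [0.8, -0.2, -1.3]
finger_gap: 0.0584
```

Request:
apply_moves --claw '[0.05, 0.05, 0.05, 0.05, 0.05]' --dp '[[0, -0.045, 0], [0, -0.045, 0], [0.008, -0.045, 0], [0.01, -0.035, 0], [0.01, -0.024, -0.01]]' --rotation '[[0, 0, 0], [0, 0, 0], [0, 0, 0], [0, 0, 0], [0, 0, 0]]'

```text
clock: 18.35
tcp_pos: [0.4679, -0.22, 0.1188]
eef_rot: [-0.701, 0.701, -0.093, 0.092]
contact_force: [0.2, 0.2, -0.9]
finger_gap: 0.0581
```

Request:
apply_moves --claw '[0.05, 0.05, 0.05]' --dp '[[0, 0, 0], [0, 0, 0], [0, 0, 0]]' --rotation '[[0, 0, 0], [0, 0, 0], [0, 0, 0]]'

```text
clock: 18.65
tcp_pos: [0.4669, -0.2158, 0.1181]
eef_rot: [0.702, -0.7, 0.093, -0.09]
contact_force: [1.1, -0.2, -0.3]
finger_gap: 0.0582
```

```bash
cat >> plan.py <<'E'
BA=np.radians(14.15); by=np.array([-np.sin(BA),np.cos(BA),0]); bc=np.array([.4911,-.2997,0])
W1=bc+.086*by; W3=bc-.086*by
ex=np.array([1.,0,0]); ey=np.array([0,1.,0])
E
python3 - <<'E'
from plan import *
go(np.r_[W1[:2],.06],DOWN)
for n,b in(("side",(260,180,330,240,10)),("top",(315,190,430,265,7))):
    C=[(circ(n,w+dz*z,r,ex,ey),c) for w,z,r,c in((W1,.014,.035,(0,0,255)),(W3,.014,.035,(0,0,255)),(bc,.014,.035,(0,0,255)),(bc,.028,.031,(0,255,0)))]
    overlay(n,"0",*b,"ob"+n,C)
E
```

```text
t 18.65 tcp [ 466.9 -215.8  118.1] dp mm [  3.2  -0.5 -58.1] rotvec [-0.14 -0.23 -0.19] | 0.3 gap 0.0582 F [ 1.1 -0.2 -0.3] q [-0.67  0.15  1.88 -0.    1.12 -1.98]
```

View pics/obside.png

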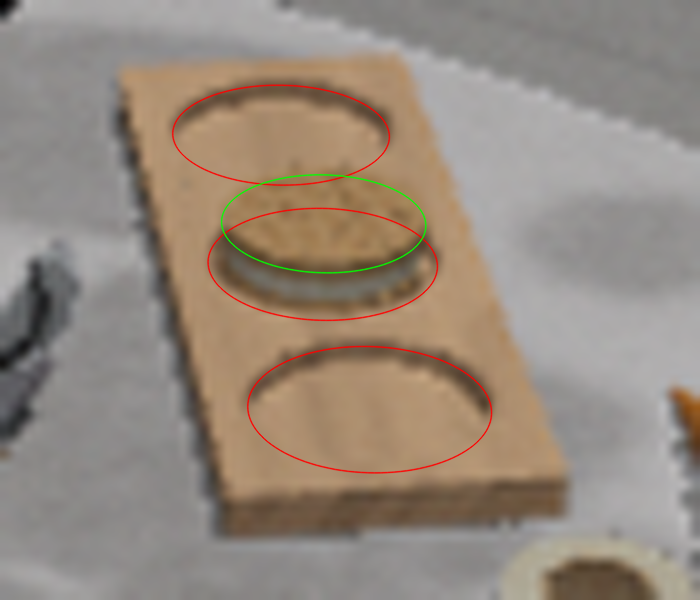

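View pics/obtop.png

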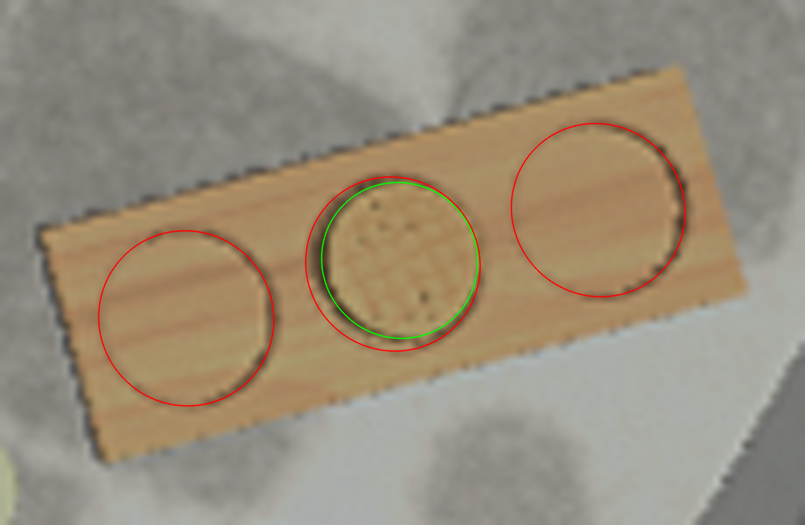

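Request:
apply_moves --claw '[0.05, 0.05, 0.05, 0.05, 0.05]' --dp '[[0.0032, -0.0005, -0.02], [0, 0, -0.03], [0, 0, -0.02], [0, 0, 0], [0, 0, 0]]' --rotation '[[-0.1, -0.2, -0.2], [0, 0, 0], [0, 0, 0], [0, 0, 0], [0, 0, 0]]'

```text
clock: 19.15
tcp_pos: [0.4707, -0.2168, 0.0493]
eef_rot: [-0.701, 0.701, -0.093, 0.093]
contact_force: [0.0, -0.5, 0.2]
finger_gap: 0.0582
```

```bash
python3 - <<'E'
from plan import *
go(np.r_[W1[:2],.045],DOWN)
s_,p,r=cur(); ay=r.apply([0,1,0]);w=p+ay*.015
im,d=vision.get_image("side"); np.savez("side_13.npz",im=im,d=d)
n="side"
overlay(n,"13",260,170,330,240,8,"o13",[(circ(n,w+dz*.011,.031,ex,ey),(0,255,0)),(circ(n,w-dz*.011,.031,ex,ey),(255,255,0)),(circ(n,W1+dz*.014,.035,ex,ey),(0,0,255))])
E
```

```text
t 19.15 tcp [ 470.7 -216.8   49.3] dp mm [-0.7  0.5 -4.3] rotvec [ 0.03  0.04 -0.  ] | 0.0 gap 0.0582 F [ 0.  -0.5  0.2] q [-0.67  0.26  1.9   0.    0.98 -1.97]
```

View pics/o13.png

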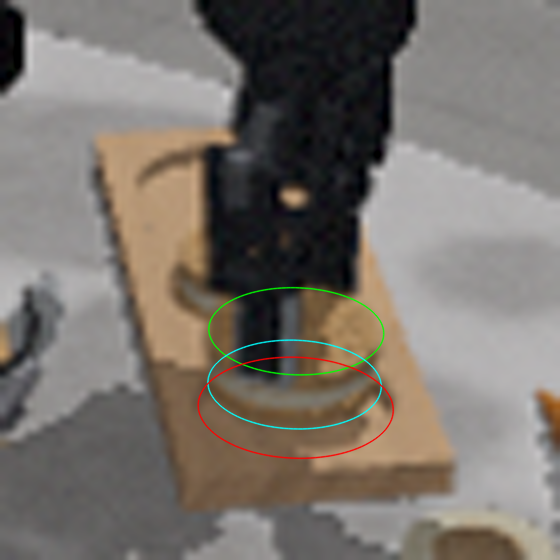

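Request:
apply_moves --claw '[0.05, 0.05, 0.05, 0.05]' --dp '[[-0.0006, 0.0004, -0.008], [0, 0, -0.006], [0, 0, 0], [0, 0, 0]]' --rotation '[[0, 0, 0], [0, 0, 0], [0, 0, 0], [0, 0, 0]]'

```text
clock: 19.6
tcp_pos: [0.47, -0.2171, 0.0348]
eef_rot: [-0.701, 0.701, -0.093, 0.093]
contact_force: [0.5, 1.6, -0.6]
finger_gap: 0.0579
```

Request:
apply_moves --claw '[0.05, 0.05, 0.05]' --dp '[[0, 0, -0.002], [0, 0, 0], [0, 0, 0]]' --rotation '[[0, 0, 0], [0, 0, 0], [0, 0, 0]]'

```text
clock: 19.9
tcp_pos: [0.4706, -0.2174, 0.0341]
eef_rot: [-0.701, 0.701, -0.093, 0.094]
contact_force: [-3.1, 2.1, 10.3]
finger_gap: 0.0582
```

```bash
python3 - <<'E'
from plan import *
snap("14"); n="side"
overlay(n,"14",260,170,330,240,8,"o14",[(circ(n,W1+dz*.006,.031,ex,ey),(255,255,0)),(circ(n,W1+dz*.014,.035,ex,ey),(0,0,255))])
E
```

```text
(no output)
```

View pics/o14.png

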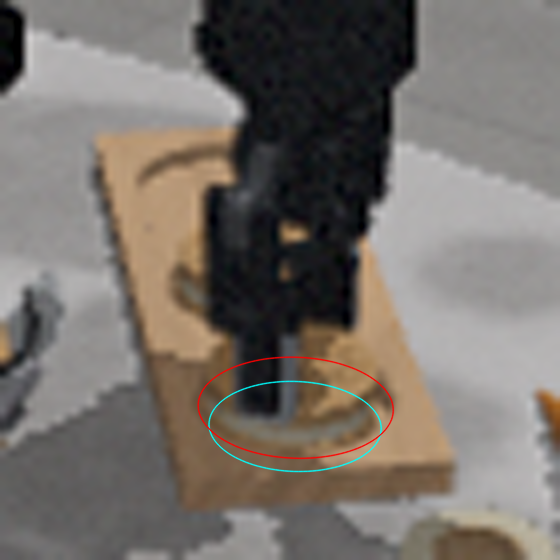

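Request:
apply_moves --claw '[0.072, 0.072, 0.072, 0.072, 0.072]' --dp '[[0, 0, 0], [0, 0, 0], [0, 0, 0], [0, 0, 0.02], [0, 0, 0.04]]' --rotation '[[0, 0, 0], [0, 0, 0], [0, 0, 0], [0, 0, 0], [0, 0, 0]]'

```text
clock: 20.5
tcp_pos: [0.4676, -0.2152, 0.0902]
eef_rot: [0.702, -0.7, 0.096, -0.091]
contact_force: [0.7, -0.4, 0.7]
finger_gap: 0.0717
```

Request:
apply_moves --claw '[0.08, 0.08, 0.08, 0.08, 0.08]' --dp '[[0, 0.02, 0.035], [-0.02, 0.045, 0], [-0.01, 0.045, 0], [0, 0.045, 0], [0, 0.045, 0]]' --rotation '[[0, 0, 0], [0, 0, 0], [0, 0, 0], [0, 0, 0], [0, 0, 0]]'

```text
clock: 21.0
tcp_pos: [0.4395, -0.0156, 0.1279]
eef_rot: [-0.701, 0.701, -0.093, 0.094]
contact_force: [-0.1, 0.5, 1.3]
finger_gap: 0.08
```

```bash
python3 - <<'E'
from plan import *
import m
go(np.array([.4589,.2873,.1]),DOWN)
snap("15")
for n,b in(("side",(260,170,330,240,8)),("top",(315,190,430,265,7))):
    overlay(n,"15",*b,"o15"+n,[(circ(n,W1+dz*.028,.031,ex,ey),(255,255,0)),(circ(n,W1+dz*.014,.035,ex,ey),(0,0,255))])
    P=cloud(n,np.load(f"{n}_15.npz")["d"]); print(m.wafer(n,P,W1[:2]-BIAS[n][:2],.028),m.wafer(n,P,bc[:2]-BIAS[n][:2],.028), BIAS[n],W1,bc)
E
```

```text
t 21.0 tcp [439.5 -15.6 127.9] dp mm [ 19.4 302.9 -27.9] rotvec [0.04 0.07 0.11] | 0.1 gap 0.08 F [-0.1  0.5  1.3] q [-0.31 -0.07  2.08 -0.    1.13 -1.62]
{'n': 51, 'z': np.float64(27.6), 'cent': array([ 479.9, -209.7]), 'circ': array([ 472.1, -210.3]), 'r': np.float64(30.1)} {'n': 71, 'z': np.float64(28.4), 'cent': array([ 509.6, -295.3]), 'circ': array([ 503.8, -296. ]), 'r': np.float64(24.0)} [-0.001  -0.0021  0.    ] [ 0.47007633 -0.21630932  0.        ] [ 0.4911 -0.2997  0.    ]
{'n': 388, 'z': np.float64(28.6), 'cent': array([ 470.5, -217.2]), 'circ': array([ 470.8, -217.4]), 'r': np.float64(29.8)} {'n': 379, 'z': np.float64(28.5), 'cent': array([ 489.9, -302.5]), 'circ': array([ 490.1, -302.6]), 'r': np.float64(29.8)} [0.001  0.0021 0.    ] [ 0.47007633 -0.21630932  0.        ] [ 0.4911 -0.2997  0.    ]
```

View pics/o15side.png

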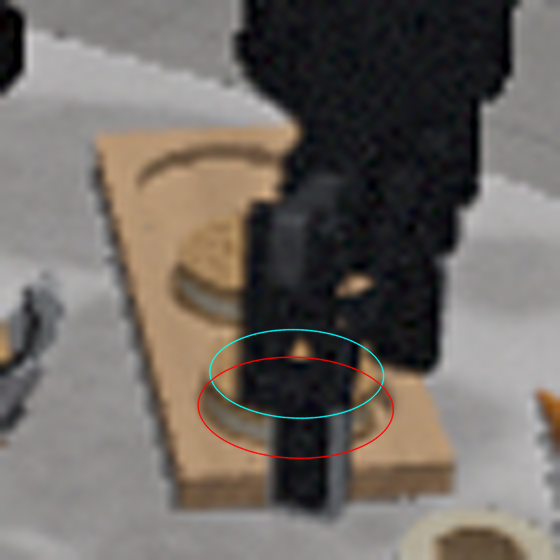

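View pics/o15top.png

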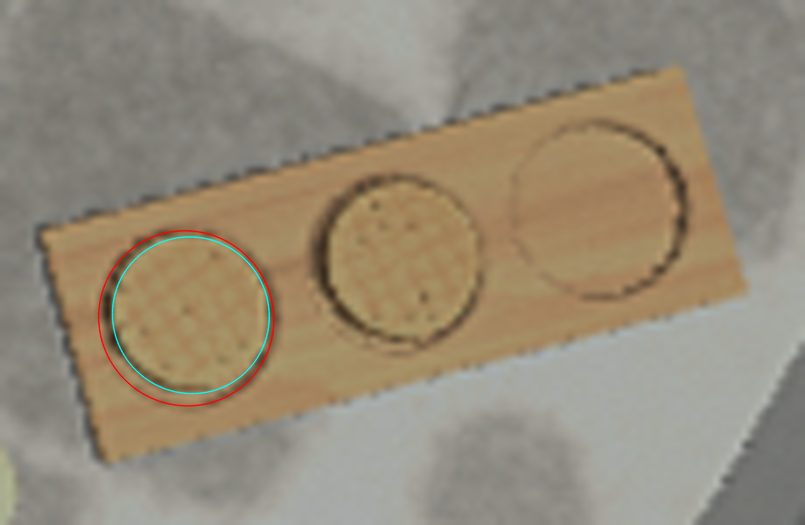

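Request:
apply_moves --claw '[0.08, 0.08, 0.08, 0.08, 0.08]' --dp '[[0, 0.045, 0], [0, 0.045, 0], [0, 0.045, 0], [0.005, 0.045, 0], [0.005, 0.045, 0]]' --rotation '[[0, 0, 0], [0, 0, 0], [0, 0, 0], [0, 0, 0], [0, 0, 0]]'

```text
clock: 21.6
tcp_pos: [0.4504, 0.2091, 0.1278]
eef_rot: [-0.701, 0.701, -0.093, 0.094]
contact_force: [1.3, 0.4, 0.9]
finger_gap: 0.08
```

Request:
apply_moves --claw '[0.08, 0.08, 0.08, 0.08, 0.08]' --dp '[[0.005, 0.045, 0], [0.0045, 0.033, -0.02], [0, 0, -0.02], [0, 0, 0], [0, 0, 0]]' --rotation '[[0, 0, 0], [0, 0, 0], [0, 0, 0], [0, 0, 0], [0, 0, 0]]'

```text
clock: 22.1
tcp_pos: [0.4596, 0.2851, 0.0876]
eef_rot: [-0.7, 0.701, -0.094, 0.093]
contact_force: [-0.3, 0.9, -0.3]
finger_gap: 0.08
```

```bash
python3 - <<'E'
from plan import *
go(np.array([.4589,.2873,.03]),DOWN)
E
```

```text
t 22.1 tcp [459.6 285.1  87.6] dp mm [ -0.7   2.2 -57.6] rotvec [ 0.08 -0.02  0.09] | 0.1 gap 0.08 F [-0.3  0.9 -0.3] q [ 0.33  0.25  1.82 -0.    1.07 -0.97]
```

Request:
apply_moves --claw '[0.08, 0.08, 0.08, 0.08, 0.08]' --dp '[[-0.0007, 0.0022, -0.025], [0, 0, -0.02], [0, 0, 0], [0, 0, 0], [0, 0, 0]]' --rotation '[[0, 0, 0], [0, 0, 0], [0, 0, 0], [0, 0, 0], [0, 0, 0]]'

```text
clock: 22.6
tcp_pos: [0.4604, 0.2881, 0.0448]
eef_rot: [0.701, -0.701, 0.092, -0.095]
contact_force: [-0.0, -0.1, 1.3]
finger_gap: 0.0803
```

```bash
python3 - <<'E'
from plan import *
go(np.array([.4589,.2873,.03]),DOWN)
E
```

```text
t 22.6 tcp [460.4 288.1  44.8] dp mm [ -1.5  -0.8 -14.8] rotvec [-0.02  0.22  0.1 ] | 0.2 gap 0.0803 F [-0.  -0.1  1.3] q [ 0.34  0.32  1.83 -0.    0.98 -0.97]
```

Request:
apply_moves --claw '[0.08, 0.08, 0.08, 0.05, 0.05]' --dp '[[-0.001, -0.0005, -0.013], [0, 0, 0], [0, 0, 0], [0, 0, 0], [0, 0, 0]]' --rotation '[[0, 0, 0], [0, 0, 0], [0, 0, 0], [0, 0, 0], [0, 0, 0]]'

```text
clock: 23.1
tcp_pos: [0.4584, 0.2879, 0.031]
eef_rot: [-0.701, 0.701, -0.093, 0.094]
contact_force: [-2.3, 0.4, 5.1]
finger_gap: 0.0582
```

Request:
apply_moves --claw '[0.05, 0.05, 0.05]' --dp '[[0, 0, 0], [0, 0, 0], [0, 0, 0.01]]' --rotation '[[0, 0, 0], [0, 0, 0], [0, 0, 0]]'

```text
clock: 23.4
tcp_pos: [0.457, 0.2873, 0.0394]
eef_rot: [-0.7, 0.701, -0.094, 0.093]
contact_force: [0.4, 0.3, -1.1]
finger_gap: 0.0577
```

Request:
apply_moves --claw '[0.05, 0.05, 0.05]' --dp '[[0, 0, 0.03], [0, 0, 0.03], [0, 0, 0.03]]' --rotation '[[0, 0, 0], [0, 0, 0], [0, 0, 0]]'

```text
clock: 23.7
tcp_pos: [0.4577, 0.2875, 0.1313]
eef_rot: [-0.701, 0.701, -0.093, 0.094]
contact_force: [0.4, -0.2, -0.5]
finger_gap: 0.0579
```

```bash
python3 - <<'E'
from plan import *
go(np.r_[W3[:2],.12],DOWN)
im,d=vision.get_image("side"); np.savez("side_16.npz",im=im,d=d); crop("side","16",220,260,350,400,4,"s16")
E
```

```text
t 23.7 tcp [457.7 287.5 131.3] dp mm [  54.4 -670.6  -11.3] rotvec [0.04 0.04 0.05] | 0.1 gap 0.0579 F [ 0.4 -0.2 -0.5] q [ 0.34  0.19  1.8  -0.    1.15 -0.97]
```

View pics/s16.png

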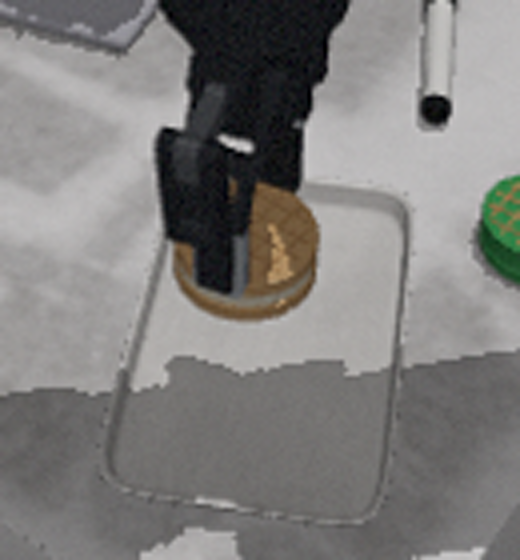

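Request:
apply_moves --claw '[0.05, 0.05, 0.05, 0.05, 0.05]' --dp '[[-0.005, -0.03, 0], [-0.005, -0.045, 0], [-0.005, -0.045, 0], [-0.003, -0.045, 0], [0, -0.045, 0]]' --rotation '[[0, 0, 0], [0, 0, 0], [0, 0, 0], [0, 0, 0], [0, 0, 0]]'

```text
clock: 24.25
tcp_pos: [0.4394, 0.0761, 0.1302]
eef_rot: [-0.701, 0.701, -0.092, 0.094]
contact_force: [-0.4, 0.1, -1.1]
finger_gap: 0.0575
```

Request:
apply_moves --claw '[0.05, 0.05, 0.05, 0.05, 0.05]' --dp '[[0, -0.045, 0], [0, -0.045, 0], [0, -0.045, 0], [0, -0.045, 0], [0.01, -0.045, 0]]' --rotation '[[0, 0, 0], [0, 0, 0], [0, 0, 0], [0, 0, 0], [0, 0, 0]]'

```text
clock: 24.75
tcp_pos: [0.4491, -0.1491, 0.1302]
eef_rot: [-0.701, 0.701, -0.093, 0.094]
contact_force: [2.0, 0.0, -0.8]
finger_gap: 0.0576
```

Request:
apply_moves --claw '[0.05, 0.05, 0.05, 0.05, 0.05]' --dp '[[0.012, -0.045, 0], [0.015, -0.045, 0], [0.015, -0.045, 0], [0.015, -0.04, 0], [0.005, -0.02, 0]]' --rotation '[[0, 0, 0], [0, 0, 0], [0, 0, 0], [0, 0, 0], [0, 0, 0]]'

```text
clock: 25.25
tcp_pos: [0.5127, -0.3461, 0.1304]
eef_rot: [-0.7, 0.702, -0.093, 0.095]
contact_force: [0.1, 0.3, -0.7]
finger_gap: 0.0577
```

Request:
apply_moves --claw '[0.05, 0.05]' --dp '[[0, 0, 0], [0, 0, 0]]' --rotation '[[0, 0, 0], [0, 0, 0]]'

```text
clock: 25.45
tcp_pos: [0.5117, -0.3421, 0.1297]
eef_rot: [0.701, -0.701, 0.093, -0.093]
contact_force: [-0.3, 0.3, -0.8]
finger_gap: 0.0579
```

```bash
python3 - <<'E'
from plan import *
go(np.r_[W3[:2],.07],DOWN)
E
```

```text
t 25.45 tcp [ 511.7 -342.1  129.7] dp mm [  0.4 -41.  -59.7] rotvec [-0.01  0.02  0.08] | 0.1 gap 0.0579 F [-0.3  0.3 -0.8] q [-0.79  0.37  1.58  0.    1.19 -2.09]
```

Request:
apply_moves --claw '[0.05, 0.05, 0.05, 0.05, 0.05]' --dp '[[0, -0.02, 0], [0.0004, -0.021, -0.02], [0, 0, -0.035], [0, 0, 0], [0, 0, 0]]' --rotation '[[0, 0, 0], [0, 0, 0], [0, 0, 0], [0, 0, 0], [0, 0, 0]]'

```text
clock: 25.95
tcp_pos: [0.5119, -0.3815, 0.0745]
eef_rot: [0.701, -0.7, 0.093, -0.092]
contact_force: [0.3, 0.0, -0.1]
finger_gap: 0.058
```

Request:
apply_moves --claw '[0.05]' --dp '[[0, 0, -0.02]]' --rotation '[[0, 0, 0]]'

```text
clock: 26.05
tcp_pos: [0.5152, -0.3851, 0.06]
eef_rot: [-0.699, 0.703, -0.09, 0.096]
contact_force: [0.5, -0.3, -0.4]
finger_gap: 0.0575
```

Request:
apply_moves --claw '[0.05, 0.05]' --dp '[[0, 0, 0], [0, 0, 0]]' --rotation '[[0, 0, 0], [0, 0, 0]]'

```text
clock: 26.25
tcp_pos: [0.5128, -0.3832, 0.0564]
eef_rot: [-0.701, 0.701, -0.092, 0.094]
contact_force: [0.4, -1.1, -0.3]
finger_gap: 0.0578
```

```bash
python3 - <<'E'
from plan import *
go(np.r_[W3[:2],.045],DOWN)
s_,p,r=cur(); ay=r.apply([0,1,0]);w=p+ay*.016
im,d=vision.get_image("side"); np.savez("side_17.npz",im=im,d=d)
n="side"
overlay(n,"17",250,150,330,230,8,"o17",[(circ(n,w+dz*.011,.031,ex,ey),(0,255,0)),(circ(n,w-dz*.011,.031,ex,ey),(255,255,0)),(circ(n,W3+dz*.014,.035,ex,ey),(0,0,255))])
E
```

```text
t 26.25 tcp [ 512.8 -383.2   56.4] dp mm [ -0.7   0.1 -11.4] rotvec [0.08 0.09 0.01] | 0.1 gap 0.0578 F [ 0.4 -1.1 -0.3] q [-0.83  0.52  1.54  0.    1.08 -2.14]
```

View pics/o17.png

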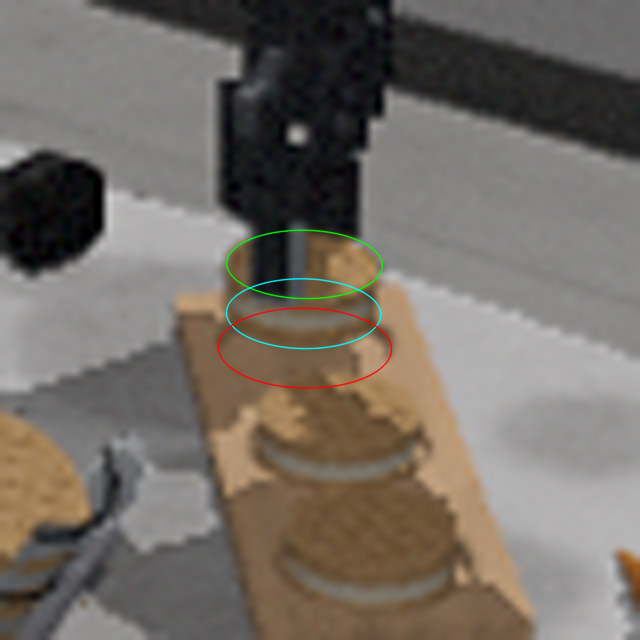

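Request:
apply_moves --claw '[0.05, 0.05, 0.05, 0.05, 0.05]' --dp '[[-0.0015, 0, -0.01], [0, 0, -0.009], [0, 0, -0.002], [0, 0, 0], [0, 0, 0]]' --rotation '[[0, 0, 0], [0, 0, 0], [0, 0, 0], [0, 0, 0], [0, 0, 0]]'

```text
clock: 26.8
tcp_pos: [0.5111, -0.3836, 0.0348]
eef_rot: [-0.701, 0.701, -0.093, 0.094]
contact_force: [-1.8, 2.6, 7.5]
finger_gap: 0.0576
```

Request:
apply_moves --claw '[0.05]' --dp '[[0, 0, 0]]' --rotation '[[0, 0, 0]]'

```text
clock: 26.9
tcp_pos: [0.511, -0.3836, 0.0348]
eef_rot: [-0.701, 0.701, -0.093, 0.094]
contact_force: [-1.6, 1.9, 8.4]
finger_gap: 0.0576
```

Contact with the floor (8 N) at the same height as before. Release and lift.

Request:
apply_moves --claw '[0.072, 0.072, 0.072, 0.072, 0.072]' --dp '[[0, 0, 0], [0, 0, 0], [0, 0, 0], [0, 0, 0.02], [0, 0, 0.04]]' --rotation '[[0, 0, 0], [0, 0, 0], [0, 0, 0], [0, 0, 0], [0, 0, 0]]'

```text
clock: 27.4
tcp_pos: [0.5085, -0.3811, 0.0901]
eef_rot: [0.703, -0.699, 0.095, -0.091]
contact_force: [0.0, -0.2, -0.4]
finger_gap: 0.0719
```

Request:
apply_moves --claw '[0.072, 0.072, 0.072, 0.072, 0.072]' --dp '[[0, 0, 0.045], [-0.03, -0.02, 0.045], [-0.045, -0.03, 0.02], [-0.045, -0.03, 0], [-0.045, -0.03, 0]]' --rotation '[[0, 0, 0], [0, 0, 0], [0, 0, 0], [0, 0, 0], [0, 0, 0]]'

```text
clock: 27.9
tcp_pos: [0.3614, -0.4833, 0.1963]
eef_rot: [-0.7, 0.702, -0.092, 0.094]
contact_force: [0.1, -1.4, 0.4]
finger_gap: 0.0722
```

Request:
apply_moves --claw '[0.072, 0.072, 0.072]' --dp '[[-0.03, -0.02, 0], [0, 0, 0], [0, 0, 0]]' --rotation '[[0, 0, 0], [0, 0, 0], [0, 0, 0]]'

```text
clock: 28.2
tcp_pos: [0.3321, -0.5024, 0.1949]
eef_rot: [0.701, -0.701, 0.094, -0.094]
contact_force: [0.1, 1.7, 0.0]
finger_gap: 0.0718
```

```bash
python3 - <<'E'
from plan import *
import m
snap("18")
print(telemetry.sense()["clock"],cur()[1])
for n,b in(("side",(200,170,340,260,5)),("top",(315,190,430,265,7))):
    P=cloud(n,np.load(f"{n}_18.npz")["d"])
    for k,w in(("w1",W1),("w2",bc),("w3",W3)):
        r=m.wafer(n,P,w[:2]-BIAS[n][:2],.028); print(n,k,r["z"],r["r"],"offset mm",(r["circ"]-(w-BIAS[n])[:2]*1000).round(1))
    C=[(circ(n,w+dz*.014,.035,ex,ey),(0,0,255)) for w in(W1,bc,W3)]
    top=MOUTH-tz*.0216
    C+=[(circ(n,top,.031,tx,ty),(0,255,0)),(circ(n,MOUTH-tz*.009,.033,tx,ty),(0,0,0)),(circ(n,MOUTH-tz*.037,.033,tx,ty),(255,0,0))]
    overlay(n,"18",*b,"o18"+n,C if n=="top" else C[3:])
    # top face of stack plane
    d=(P-MOUTH); zz=d@tz; rr=np.hypot(d@tx,d@ty)
    im=np.load(f"{n}_18.npz")["im"]; hsv=cv2.cvtColor(im,cv2.COLOR_RGB2HSV); tan=cv2.inRange(hsv,(8,70,60),(22,255,255))>0
    mk=tan&(rr<.036)&(zz>-.034)&(zz<-.005); Q=P[mk]; U,S,V=np.linalg.svd(Q-Q.mean(0),full_matrices=False); nn=V[2]*np.sign(V[2,2])
    print(n,"stack top z in tube",np.median(zz[mk]).round(4),"xy",(d[mk]@tx).mean().round(4),(d[mk]@ty).mean().round(4),"ang",np.degrees(np.arccos(nn@tz)).round(1),mk.sum())
E
```

```text
28.3 [ 0.3334358  -0.50152838  0.19495491]
side w1 28.3 31.7 offset mm [2.  1.7]
side w2 28.3 31.9 offset mm [ 0.9 -0.1]
side w3 28.5 32.4 offset mm [0.8 3.5]
side stack top z in tube -0.0218 xy 0.0014 0.0047 ang 2.6 351
top w1 28.2 29.9 offset mm [1.7 1. ]
top w2 28.2 29.7 offset mm [ 0.2 -0.8]
top w3 28.5 29.9 offset mm [0.6 2.2]
top stack top z in tube -0.0208 xy 0.0001 -0.0006 ang 3.7 439
```

View pics/o18side.png

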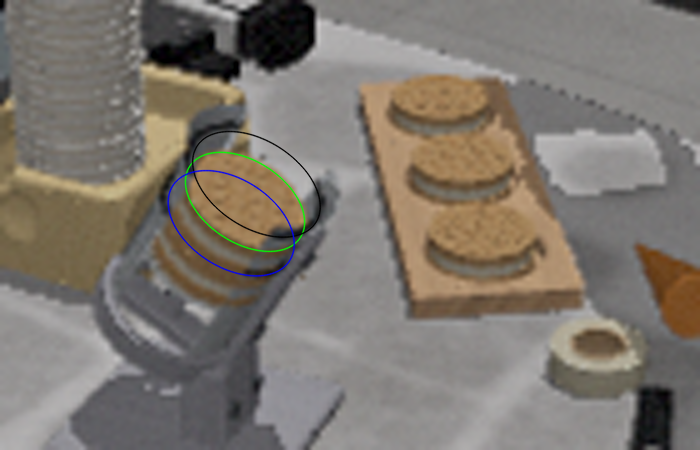

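View pics/o18top.png

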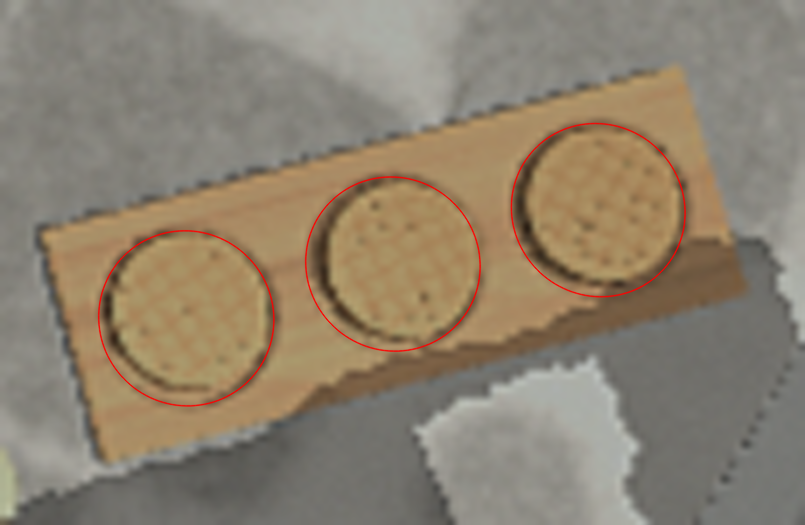

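View pics/top_18.png

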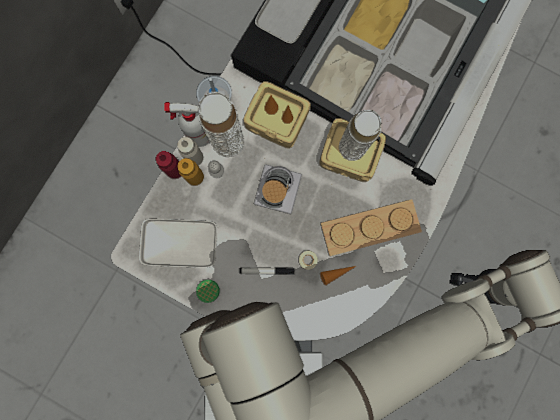

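```bash
python3 -c "
from workcell import hand_in
print(hand_in())"
```

```text
the job is handed in; nothing more can be done
None
```

The job is done and handed in at 28.3 s: two wafers are stacked in the dispenser tube and the other three lie one to a well.

I measured the stop plate about 66 mm below the tube's mouth. At that depth only a stack of two wafers ends between the fill lines.

**Placing:** wafer_4 and then wafer_2 were lowered into the tube until they touched, with a peak wrist force of about 29 N. wafer_1 went to well 1 and wafer_3 to well 3, each lowered until it touched the floor before release. wafer_5 stayed in well 2, where it already lay centred.

**Last checks, from both cameras:**
- **Tube:** the top of the stack is 21 to 22 mm below the mouth, between the lines at 9 and 37 mm.
- **Wells:** all three wafer tops are at about 28 mm, so they lie flat on the well floors. Wafer centres are within about 2.5 mm of the well centres in the top view; the side view gives up to 3.6 mm.
- **Surroundings:** in the last top picture nothing else on the counter looked moved. I judged this by eye and did not measure it.
- **Robot:** the gripper was clear of everything at hand-in.

**Where the readings disagreed:**
- **Camera calibration:** the two cameras differed by about 2 mm in x and 4 mm in y. I used the mean, and the gripping and insertion contacts agreed with it to about 1 mm.
- **Stack position:** the side view put the stack 4.7 mm off the tube's axis, against 0.6 mm in the top view. I put this down to visible wafer rims in the side view's mask, because the tube leaves only about 2 mm of play.
- **Stack angle:** plane fits gave 2.6 and 3.7 degrees off square, under the 7 degree limit. I took this to be mostly depth noise.

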